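Change the detergent slabs in the dosing tray with a flat lifter

TASK

Take the cover off the dosing tray and set it down flat on the table well clear of the tray; then, with the lifter slid under them, carry every fresh detergent slab from the drip rack into the tray and the thin worn slab from the tray out to the rack, each laid flat on the ribs, side by side. After that put the cover back squarely and fully down on the tray, and see that the lifter stands in its place on the rubber strip. The slabs are caustic: never touch them with the gripper, and leave the other things on the table alone.

Things in the scene. Friction and masses are not known exactly. Their poses are not given: they have to be found in the camera images.
- tray: Dosing tray, grey plastic, fixed, 112 mm (x) by 244 mm (y). Origin: centre of underside on the table. Floor 4 mm; walls 4 mm thick, 50 mm high at both short ends and the far side (+x, inner face x = 52 mm); near side (-x, towards the robot, within 0.15 rad) open. Six ribs along x, 96 mm long, 6 mm wide, tops at z = 26 mm, in three pairs (bays).
- tray_bay0 (a point): Point between the rib tops of the tray's bay at y = -76 mm (z = 26 mm). In each bay the two ribs are centred 26 mm either side, so 46 mm is clear between them for the lifter's blade.
- tray_bay1 (a point): The same for the middle bay, y = 0.
- tray_bay2 (a point): The same for the bay at y = +76 mm.
- rack: Drip rack, steel, fixed, on the other side of the strip from the tray. Same size, origin, floor and three bays of ribs as the tray (bay centres y = -76, 0, +76 mm; rib tops z = 26 mm) but no walls. Near side is -x. The fresh slabs start here, one across the ribs of a bay; two or three bays are filled.
- cover: White sheet cover of the tray, 128 mm (x) by 260 mm (y), 0.3 kg, loose; a half turn makes no difference. Origin: centre of its underside, z up. Skirt 4 mm thick, 10 mm deep around a 120 by 252 mm opening (4 mm play around the tray on each side), top sheet z = 10 to 14 mm. Seated on the tray its origin is 40 mm above the tray's origin.
- cover_grip (a point): Where to pinch the cover: in the black grip block on its top, 16 mm wide (cover x), 70 mm long (y), from z = 14 to 50 mm. This point is at z = 38 mm in the cover's frame; the TCP goes here from above, fingers closing along the cover's x.
- lifter: Flat lifter (spatula), loose, 0.18 kg. Origin: centre of the blade's underside, x along the blade away from the handle, z up. Steel blade 84 mm (x) by 36 mm (y) by 3 mm; a narrow neck at its back end slopes up to a level black handle from x = -53 to -163 mm, 20 mm wide, 26 mm tall. A leg under the handle's back end (x = -155 mm) has a foot 70 mm wide down to z = 0: it stands level.
- lifter_grip (a point): Where to pinch the lifter: in the handle, at x = -85 mm, y = 0, z = 52 mm in the lifter's frame; from above, fingers closing along the lifter's y. With the tool pointing down the blade is level.
- rest: Black rubber strip 250 mm (x) by 80 mm (y), 2 mm thick, fixed to the table between tray and rack: the lifter's place. Origin at the centre of its underside, x the way the blade points.
- rest_blade (a point): Point on top of the strip, 65 mm from its centre towards +x, over which the centre of the lifter's blade lies when the lifter is in its place.
- mat: Empty black rubber mat 280 mm (x) by 140 mm (y), 2 mm thick, fixed to the table at the far left or far right, a clear place for setting down the cover (with the cover's long y side along the mat's x). Origin at the centre of its underside.
- slab0: Fresh detergent slab, cream, 84 mm (x) by 64 mm (y) by 12 mm, 0.07 to 0.14 kg, loose. Origin at the centre of its underside, z up. Its underside rests on a pair of ribs, 26 mm above the table. May be absent (None).
- slab1: Fresh detergent slab, cream, 84 mm (x) by 64 mm (y) by 12 mm, 0.07 to 0.14 kg, loose. Origin at the centre of its underside, z up. Its underside rests on a pair of ribs, 26 mm above the table. May be absent (None).
- slab2: Fresh detergent slab, cream, 84 mm (x) by 64 mm (y) by 12 mm, 0.07 to 0.14 kg, loose. Origin at the centre of its underside, z up. Its underside rests on a pair of ribs, 26 mm above the table. May be absent (None).
- worn: Worn detergent slab, cream, 70 mm (x) by 64 mm (y) and only 6 mm thick, 0.05 kg, loose. Origin at the centre of its underside, z up. Starts across the ribs of the tray's middle bay, under the cover. Always there.
- bottle: White detergent bottle, 72 mm wide, 140 mm tall; a bystander, loose, to be left alone. Origin at the centre of its underside.
- jar: Clear jar with lid, 80 mm wide, 110 mm tall; a bystander, loose, to be left alone. Origin at the centre of its underside.
- cup: White cup, 76 mm wide, 85 mm tall; a bystander, loose, to be left alone. Origin at the centre of its underside.
- carton: Cardboard carton 70 x 110 x 60 mm; a bystander, loose, to be left alone. Origin at the centre of its underside.
- can: Metal can, 60 mm wide, 140 mm tall; a bystander, loose, to be left alone. Origin at the centre of its underside.
- basket: White slatted basket 220 x 130 x 80 mm, fixed, at the other far side from the mat; a bystander.
Things that resemble listed ones, but are neither listed nor needed, are in the scene too. What is shaped like the slab2 but blue, red or turquoise is not meant.

How it is judged:
By the outcome, as a careful person would: the job done as asked, in the order asked, and still so for the second after the job is handed in, with the robot touching nothing.
Of slab0, slab1, slab2 only 2 to 3 are there at a start; the rules pass over those that are not, and their reading is None.
At some moment in a run one of lifter, cover may be knocked a few centimetres aside while the robot is not near it.
It also fails if it takes over 208 s, if anything falls off the work surface, if the arm or the gripper's body presses on something with over 40 N, if the wrist force passes 120 N, or if a joint passes its speed limit or range.

ROBOT

A 7-joint arm with a two-finger parallel gripper is mounted at the origin on the work surface. World frame = base frame: x ahead of the robot, y to its left, z up, the work surface at z = 0. Lengths are in m, angles in rad, forces in N, time in s.
With the tool pointing down it reaches from about 0.425 to 0.875 m from the base axis. Payload 4.7 kg.
Tool frame: the origin (TCP) lies between the finger pads, 19 mm behind the fingertips; this is the grasp point; x points along the fingers, z is the direction in which the jaws open and shut, and the axes are right-handed (so a half turn about x gives the same grasp; the last joint's range is limited). The gripper opens to 87 mm and grips with 3 to 60 N. Pads are 19 mm wide; open, the fingers measure 117 mm over their backs; the gripper's body (75 mm by 190 mm) begins 51 mm behind the grasp point.
Start: joints at [-1.162, 0.321, -0.07, 1.45, 0.023, 1.371, -0.057], TCP at [0.25, 0.6, 0.241] pointing down, gripper open.
Joint ranges: [-2.86, 2.86], [-0.3, 2.09], [-1.38, 1.24], [0.06, 2.45], [-1.56, 4.7], [0.09, 2.05], [-2.69, 2.69]. Speed limits (rad/s): [2.57, 2.57, 3.14, 3.14, 3.14, 3.14, 3.14].

INTERFACE

Orientations are given as a rotation vector (axis times angle).
In Python, from bench import ctrl gives the robot as it stands.
- The arm moves only by the shell command python3 -m pendant 'ROWS' [OPENING] [FORCE]. ROWS is JSON, a list of rows, each an object with "travel": the shift along the tool's x, y, z in m, a list of three; "twist": the turn about the tool's x in rad. In form: [{"travel": [x, y, z], "twist": twist}, ...]. A call has 1 to 10 rows; each row is the pose to reach, as a shift and turn from the pose measured when the call began, along the tool's axes at that moment; what a row does not reach only later rows make up. A row lasts 1/8 s, in which the tool goes at most 62.5 mm and 10.7 degrees, less where a joint would pass 70% of its speed; a pose out of reach is approached as far as the arm can. A call with a gripper value outside its range is refused whole. OPENING is the opening, from -1 (shut) to 1 (fully open), so that 0 is half open, set as the call begins (- or left out, the last holds). The fingers move at their own pace and stop on an object; FORCE is the grip in N (left out, the last holds). Time passes only in rows, so rows that repeat a pose let the fingers close. It gives the time, the measured TCP pose, the force and the opening at its end, in the units of the state.
- ctrl.get_state(): the state, without advancing time (a new reading comes with each control period).
- ctrl.get_image(name): name is "scene" or "top" or "wrist"; returns the picture (384x512x3 uint8, red, green, blue); there is no depth.
- ctrl.camera_model(name): a dict with "K" (3x3 intrinsics, pixels), "distortion" ([k1, k2, p1, p2, k3] as OpenCV has them; the pictures are not rectified), "rvec" (rotation vector, rad) and "tvec" (3), from world to camera coordinates, as OpenCV has them; the wrist camera has in their place "T_tool_cam" (4x4, takes a point from camera to tool coordinates, whose origin is the TCP and whose axes are the tool frame's). Camera axes: x right, y down, z forward; pixel columns grow to the right and rows downward; lengths in m; the calibration is good to about 2 mm. A picture is of the moment at which its call begins: read the wrist's pose just before it. camera_model takes no time and is no camera call.
- ctrl.close_job(): hands the job in, once; it reports no verdict.
The state is a dict: "time": time; "joint_positions": joint angles; "qd": joint speeds; "joint_torque": joint torques, N m; "position": TCP position; "tool_rot": TCP orientation; "ft_force": force on the tool from outside, world axes, zero at the start; "torque": the same for the moment, N m; "grip_width": opening from 0.0 (shut) to 1.0 (fully open).
Only numpy, scipy, OpenCV 4.12 (cv2) and the standard library are available. Lean on these libraries where they do the work, as an engineer would, in place of code of your own. Each camera call takes 0.05 s, during which the arm holds its last target.

## Working session

There is one attempt and no reset: what is moved stays moved. The work goes in short steps, Python scripts to look and compute and a shell command to move; the robot and the scene stay as the last step left them, time stands still between calls to the robot, and variables do not carry over. Pictures are saved under pics/ and viewed, and the job is handed in when it is done.

```bash
ls; mkdir -p pics
cat > h.py <<'E'
import numpy as np, cv2
from bench import ctrl
from scipy.spatial.transform import Rotation as R
def snap(n,f):
    s=ctrl.get_state(); im=ctrl.get_image(n); cv2.imwrite('pics/'+f+'.png',cv2.cvtColor(im,cv2.COLOR_RGB2BGR)); return s,im
def cam(n,s=None):
    m=ctrl.camera_model(n); K=np.array(m['K']);D=np.array(m['distortion'])
    if n!='wrist':
        Rm=cv2.Rodrigues(np.array(m['rvec'],float))[0]; t=np.array(m['tvec'],float).ravel()
        return K,D,Rm,t
    s=s or ctrl.get_state()
    T=np.eye(4);T[:3,:3]=R.from_rotvec(s['tool_rot']).as_matrix();T[:3,3]=s['position']
    T=np.linalg.inv(T@np.array(m['T_tool_cam']))
    return K,D,T[:3,:3],T[:3,3]
def ray(c,px,z):
    K,D,Rm,t=c
    p=cv2.undistortPoints(np.array(px,float).reshape(-1,1,2),K,D).reshape(-1,2)
    d=np.c_[p,np.ones(len(p))]@Rm; o=-Rm.T@t
    return o+d*((z-o[2])/d[:,2])[:,None]
def proj(c,P):
    K,D,Rm,t=c
    return cv2.projectPoints(np.array(P,float).reshape(-1,1,3),cv2.Rodrigues(Rm)[0],t,K,D)[0].reshape(-1,2)
E
python3 - <<'E'
from h import *
s,_=snap('scene','s0');snap('top','t0');snap('wrist','w0')
print(s)
for n in ['scene','top','wrist']: print(n,ctrl.camera_model(n))
E
```

```text
pics
{'time': 0.0, 'joint_positions': array([-1.1619293 ,  0.32183477, -0.07007442,  1.451697  ,  0.02259656,
        1.37073851, -0.05688609]), 'qd': array([-0.00146636, -0.00018354,  0.00148236, -0.00040814,  0.00229647,
       -0.0022937 , -0.0008742 ]), 'joint_torque': array([ 3.48898520e-04, -4.91287065e+01, -4.03507194e-01, -3.12523484e+01,
       -6.38464233e-02,  4.37293667e-02,  1.90323703e-04]), 'position': array([0.2498385 , 0.59951626, 0.24014267]), 'tool_rot': array([-0.91483792,  1.37202717,  0.91298046]), 'ft_force': array([ 0.54901806, -0.00157107, -0.04337714]), 'torque': array([-0.0227608 ,  0.01351638, -0.04400594]), 'grip_width': 0.9931525184276309}
scene {'K': array([[438.30779259,   0.        , 254.40594087],
       [  0.        , 438.30779259, 188.7583031 ],
       [  0.        ,   0.        ,   1.        ]]), 'distortion': array([-0.16022532,  0.        ,  0.        ,  0.        ,  0.        ]), 'rvec': array([ 1.41914684,  2.20151788, -0.84692812]), 'tvec': array([ 0.28781284, -0.27535184,  1.95808165])}
top {'K': array([[454.89072012,   0.        , 255.05686
[... 215 characters left out ...]
0932, -2.12691043,  0.15426403]), 'tvec': array([-0.08105585,  0.53760751,  1.82097477])}
wrist {'K': array([[300.23426552,   0.        , 252.12741116],
       [  0.        , 300.23426552, 192.92850657],
       [  0.        ,   0.        ,   1.        ]]), 'distortion': array([-0.02792022,  0.        ,  0.        ,  0.        ,  0.        ]), 'T_tool_cam': array([[-9.87410093e-04, -2.78726809e-01,  9.60369924e-01,
        -1.42268503e-01],
       [ 8.91179685e-04, -9.60370256e-01, -2.78725990e-01,
         7.60449402e-02],
       [ 9.99999115e-01,  5.80645311e-04,  1.19667495e-03,
         4.17611737e-04],
       [ 0.00000000e+00,  0.00000000e+00,  0.00000000e+00,
         1.00000000e+00]])}
```

View pics/s0.png

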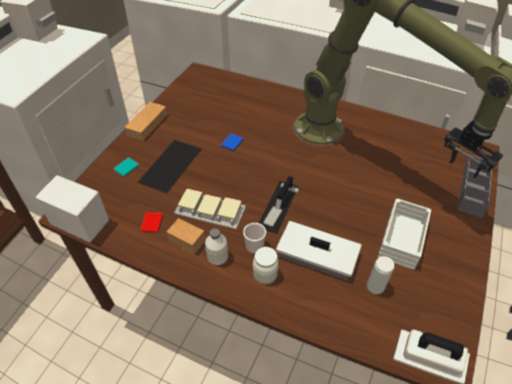

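View pics/t0.png

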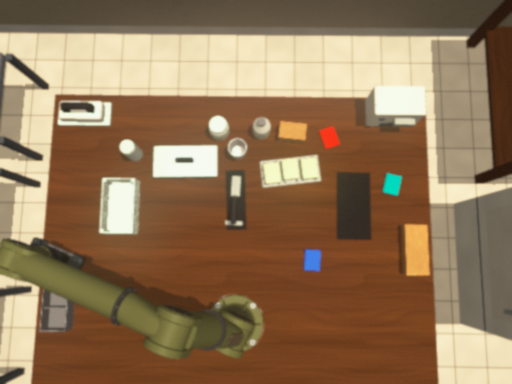

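View pics/w0.png

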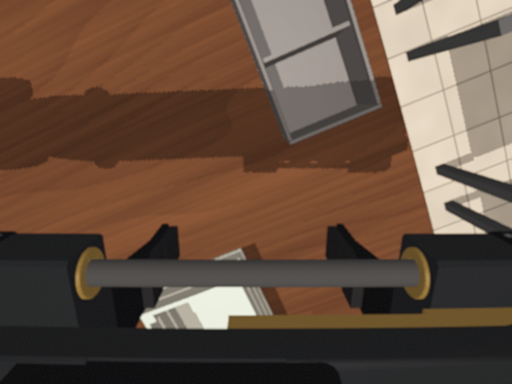

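The top view shows the tray with its cover at (185,160), the strip with the lifter at (235,200), the rack with three cream slabs at (290,170) and the mat at (353,205).

Possible mix-ups:
- **Cover:** (185,160), against a smaller white lidded thing with a big handle at (85,110).
- **Slabs:** the three cream ones on the rack, against red (330,137), turquoise (392,184) and blue (313,260).
- **Mat:** (353,205), against the strip at (235,200).
- **Tray:** the one under the cover, against the grey box at (57,310).

I choose the cover at (185,160) and check it in a close crop.

Run:
```python
from h import *
s=ctrl.get_state(); print(R.from_rotvec(s['tool_rot']).as_matrix().round(3))
im=cv2.imread('pics/t0.png')
cv2.imwrite('pics/t0c.png',cv2.resize(im[90:260,100:380],None,fx=2.8,fy=2.8,interpolation=cv2.INTER_CUBIC))
c=cam('top')
def rect(mask,z,box,name):
    m=np.zeros(mask.shape,np.uint8); x0,y0,x1,y1=box; m[y0:y1,x0:x1]=mask[y0:y1,x0:x1]
    cs,_=cv2.findContours(m,cv2.RETR_EXTERNAL,cv2.CHAIN_APPROX_NONE)
    k=max(cs,key=cv2.contourArea); P=ray(c,k.reshape(-1,2),z)[:,:2]
    r=cv2.minAreaRect((P*1000).astype(np.float32)); print(name,[np.round(v,1) for v in r])
g=im.astype(int); mn=g.min(2);mx=g.max(2)
rect(((mn>170)).astype(np.uint8),0.054,(148,140,222,182),'cover')
rect(((mx<70)).astype(np.uint8),0.09,(170,150,200,170),'grip')
rect(((mx<60)&(mx-mn<25)).astype(np.uint8),0.002,(330,165,378,245),'mat')
rect(((mx<60)&(mx-mn<25)).astype(np.uint8),0.002,(220,165,250,235),'strip')
rect(((g[:,:,2]-g[:,:,0]>20)&(mn>110)).astype(np.uint8),0.038,(255,150,325,192),'slabs')
```

```text
[[-0.    -0.923  0.385]
 [-0.001  0.385  0.923]
 [-1.    -0.    -0.002]]
cover [array([649.2, 215.7]), array([130.2, 258.6]), np.float64(1.4)]Traceback (most recent call last):
  File "<stdin>", line 13, in <module>
  File "<stdin>", line 9, in rect
ValueError: max() iterable argument is empty
```

View pics/t0c.png

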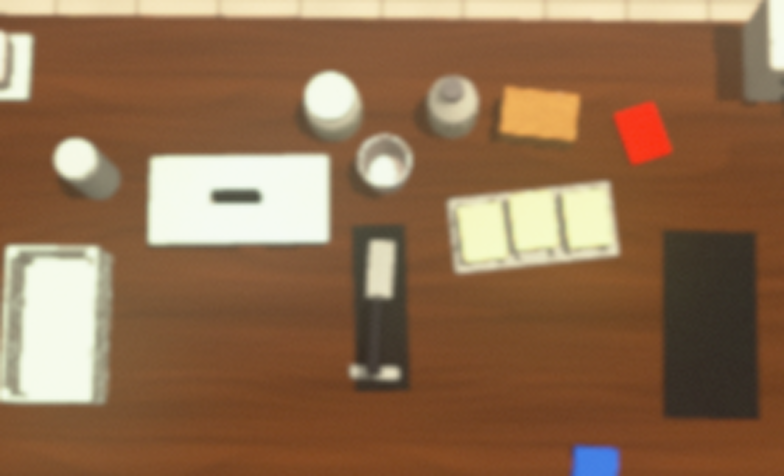

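The crop confirms it: white cover with a small grip block centred at (235,196), rack with three cream slabs, and the lifter on the strip, slightly turned.

Run:
```python
from h import *
im=cv2.imread('pics/t0.png')
c=cam('top')
g=im.astype(int); mn=g.min(2);mx=g.max(2)
print(im[158:163,184],im[205,350],im[220,235],im[200,200],im[190,241])
def rect(mask,z,box,name):
    m=np.zeros(mask.shape,np.uint8); x0,y0,x1,y1=box; m[y0:y1,x0:x1]=mask[y0:y1,x0:x1]
    cs,_=cv2.findContours(m,cv2.RETR_EXTERNAL,cv2.CHAIN_APPROX_NONE)
    if not cs: return print('none',name)
    k=max(cs,key=cv2.contourArea); P=ray(c,k.reshape(-1,2),z)[:,:2]
    r=cv2.minAreaRect((P*1000).astype(np.float32)); print(name,[np.round(v,1) for v in r], cv2.boxPoints(r).round().tolist())
rect((mx<90).astype(np.uint8),0.09,(172,152,200,168),'grip')
rect(((mx<60)&(mx-mn<22)).astype(np.uint8),0.002,(330,165,378,245),'mat')
rect((((mx<60)&(mx-mn<22))|((mx-mn<40)&(mn>60))).astype(np.uint8),0.002,(220,165,250,235),'strip')
rect(((mx-mn<40)&(mn>90)).astype(np.uint8),0.005,(225,170,248,205),'blade')
rect(((mx-mn<40)&(mn>90)).astype(np.uint8),0.005,(220,215,248,235),'foot')
ss=(g[:,:,2]-g[:,:,0]>25)&(mn>110)
rect(ss.astype(np.uint8),0.038,(262,150,283,192),'slabL')
rect(ss.astype(np.uint8),0.038,(282,150,301,192),'slabM')
rect(ss.astype(np.uint8),0.038,(301,150,325,192),'slabR')
rect((mn>95).astype(np.uint8),0.026,(255,150,328,192),'rack')
```

```text
[[103 118 114]
 [ 75  89  88]
 [ 68  82  82]
 [ 84  99  96]
 [152 170 162]] [37 48 54] [62 72 80] [ 48  77 114] [73 90 94]
grip [array([646.4, 211.8]), array([ 4.1, 56.4]), np.float64(0.6)] [[644.0, 240.0], [645.0, 184.0], [649.0, 184.0], [648.0, 240.0]]
mat [array([ 475.9, -483.3]), array([127.4, 264. ]), np.float64(89.1)] [[343.0, -545.0], [607.0, -549.0], [609.0, -422.0], [345.0, -417.0]]
strip [array([555.2,   7.5]), array([ 52.8, 103.2]), np.float64(86.2)] [[502.0, -15.0], [605.0, -22.0], [608.0, 30.0], [505.0, 37.0]]
blade [array([556.4,   7.4]), array([44.8, 90.8]), np.float64(86.2)] [[510.0, -12.0], [600.0, -18.0], [603.0, 27.0], [513.0, 33.0]]
foot [array([401.7,  -6.1]), array([20.6, 33. ]), np.float64(0.6)] [[391.0, 10.0], [392.0, -23.0], [412.0, -22.0], [412.0, 11.0]]
slabL [array([ 604.9, -144.3]), array([117.4,  82.7]), np.float64(0.5)] [[546.0, -103.0], [547.0, -186.0], [664.0, -185.0], [663.0, -102.0]]
slabM [array([ 616.2, -222.5]), array([122.2,  74.5]), np.float64(0.2)] [[555.0, -185.0], [555.0, -260.0], [677.0, -260.0], [677.0, -185.0]]
slabR [array([ 623.3, -302. ]), array([117.5,  78.6]), np.float64(0.6)] [[564.0, -263.0], [565.0, -342.0], [682.0, -341.0], [682.0, -262.0]]
rack [array([ 617.5, -218.3]), array([117.4, 248.1]), np.float64(7.2)] [[544.0, -103.0], [575.0, -349.0], [691.0, -334.0], [660.0, -88.0]]
```

```bash
cat >> h.py <<'E'
def head(s=None):
    s=s or ctrl.get_state(); M=R.from_rotvec(s['tool_rot']).as_matrix(); return np.degrees(np.arctan2(M[1,2],M[0,2]))
def go(x,y,z,h,s=None):
    "x,y,z in mm, h = heading of tool z in deg -> travel,twist"
    s=s or ctrl.get_state(); M=R.from_rotvec(s['tool_rot']).as_matrix()
    d=np.array([x,y,z])/1000-s['position']; a=(h-head(s)+180)%360-180
    print('t=%.2f pos'%s['time'],(s['position']*1000).round(1),'h %.2f'%head(s),'-> travel',(M.T@d).round(4),'twist %.4f'%(-np.radians(a)),'rows>=%.1f'%max(np.linalg.norm(d)/.0625,abs(a)/10.7), 'F',s['ft_force'].round(1),'g %.3f'%s['grip_width'],'q7 %.2f'%s['joint_positions'][6])
E
python3 -c "
from h import *
go(649,216,250,1.4)"
```

```text
t=0.15 pos [249.9 599.6 240.4] h 67.38 -> travel [-0.0092 -0.5159 -0.2006] twist 1.1516 rows>=8.9 F [ 0.4 -0.1  0. ] g 0.998 q7 -0.06
```

```bash
python3 -m pendant '[{"travel":[-0.01,-0.516,-0.2],"twist":1.15},{"travel":[-0.01,-0.516,-0.2],"twist":1.15},{"travel":[-0.01,-0.516,-0.2],"twist":1.15},{"travel":[-0.01,-0.516,-0.2],"twist":1.15},{"travel":[-0.01,-0.516,-0.2],"twist":1.15},{"travel":[-0.01,-0.516,-0.2],"twist":1.15},{"travel":[-0.01,-0.516,-0.2],"twist":1.15},{"travel":[-0.01,-0.516,-0.2],"twist":1.15},{"travel":[-0.01,-0.516,-0.2],"twist":1.15},{"travel":[-0.01,-0.516,-0.2],"twist":1.15}]' 1 20
python3 - <<'E'
from h import *
go(649,216,250,1.4)
snap('wrist','w1'); print(head())
E
```

```text
time: 1.4
position: [0.6523, 0.2097, 0.25]
tool_rot: [-0.018, 1.57, 0.009]
ft_force: [0.2, 0.2, -0.2]
grip_width: 1.002
t=1.40 pos [652.3 209.7 250. ] h 0.95 -> travel [-0.      0.0063 -0.0032] twist -0.0078 rows>=0.1 F [ 0.2  0.2 -0.2] g 1.002 q7 -0.24
1.2083923273614903
```

View pics/w1.png

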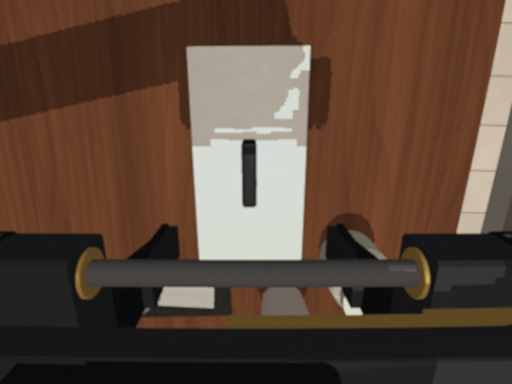

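The grip block shows at (249,174), with the cover edges at columns ~190–310; the image's up is world +y.

```bash
cat >> h.py <<'E'
def mrect(mask,c,z,box,name=''):
    m=np.zeros(mask.shape,np.uint8); x0,y0,x1,y1=box; m[y0:y1,x0:x1]=mask[y0:y1,x0:x1]
    cs,_=cv2.findContours(m,cv2.RETR_EXTERNAL,cv2.CHAIN_APPROX_NONE)
    if not cs: return print('none',name)
    k=max(cs,key=cv2.contourArea); bb=cv2.boundingRect(k); P=ray(c,k.reshape(-1,2),z)[:,:2]
    r=cv2.minAreaRect((P*1000).astype(np.float32)); print(name,'px',bb,'c',np.round(r[0],1),'wh',np.round(r[1],1),'ang %.2f'%r[2]); return r
def edges(gray,c,z,p,q,n=25,half=10,):
    "fit line in world to strongest edge near pixel segment p-q; returns point mm, dir deg"
    p=np.array(p,float);q=np.array(q,float);d=(q-p)/np.linalg.norm(q-p);nn=np.array([-d[1],d[0]])
    pts=[]
    g=cv2.GaussianBlur(gray.astype(np.float32),(3,3),0)
    o=np.arange(-half,half+.1,.25)
    for t in np.linspace(0,1,n):
        a=p+(q-p)*t; L=a+o[:,None]*nn
        v=cv2.remap(g,L[:,0].astype(np.float32)[None],L[:,1].astype(np.float32)[None],cv2.INTER_LINEAR)[0]
        gr=np.abs(np.gradient(v)); 
        if gr.max()>2: pts.append(L[gr.argmax()])
    P=(ray(c,pts,z)[:,:2]*1000).astype(np.float32)
    for _ in range(3):
        vx,vy,x0,y0=cv2.fitLine(P,cv2.DIST_HUBER,0,.01,.01).ravel()
        r=np.abs((P-[x0,y0])@[-vy,vx]); P=P[r<=max(1.0,2*np.median(r))]
    print('edge pt (%.1f,%.1f) dir %.2f deg n=%d res %.2f'%(x0,y0,np.degrees(np.arctan2(vy,vx))%180,len(P),np.abs((P-[x0,y0])@[-vy,vx]).mean()))
    return np.array([x0,y0]),np.array([vx,vy])
E
python3 - <<'E'
from h import *
s,im=snap('wrist','w2'); c=cam('wrist',s); go(649,216,250,1.4,s)
g=im.astype(int).max(2)
print('grip proj', proj(c,[[.649,.216,.09]]))
mrect((g<70),c,.09,(225,125,275,225),'grip')
gray=cv2.cvtColor(im,cv2.COLOR_RGB2GRAY)
edges(gray,c,.054,(190,60),(199,250)); edges(gray,c,.054,(309,60),(303,235)); edges(gray,c,.054,(195,46),(300,46))
E
```

```text
t=1.45 pos [650.4 213.5 249.9] h 1.21 -> travel [-0.0001  0.0025 -0.0013] twist -0.0033 rows>=0.0 F [-0.3  1.2 -0. ] g 0.998 q7 -0.24
grip proj [[250.31745474 180.22836342]]
grip px (245, 144, 12, 66) c [649.1 218.9] wh [11.7 68.8] ang 1.27
edge pt (584.1,246.9) dir 91.32 deg n=25 res 0.26
edge pt (713.2,243.6) dir 91.32 deg n=25 res 0.29
edge pt (647.7,346.7) dir 1.24 deg n=25 res 0.03
```

```bash
python3 -c "
from h import *
go(649.3,217,78,1.3)"
python3 -m pendant '[{"travel":[0.06,0.003,-0.001],"twist":0},{"travel":[0.11,0.003,-0.001],"twist":0},{"travel":[0.15,0.003,-0.001],"twist":0},{"travel":[0.171,0.003,-0.001],"twist":0},{"travel":[0.171,0.003,-0.001],"twist":0},{"travel":[0.171,0.003,-0.001],"twist":0}]' 
python3 -c "
from h import *
go(649.3,217,78,1.3)"
```

```text
t=1.50 pos [649.2 216.2 250. ] h 1.42 -> travel [0.172  0.0011 0.0004] twist 0.0020 rows>=2.8 F [0.1 0.6 0.1] g 0.996 q7 -0.24
time: 2.25
position: [0.649, 0.2198, 0.0812]
tool_rot: [-0.02, 1.57, 0.02]
ft_force: [0.4, -0.3, 0.5]
grip_width: 0.999
t=2.25 pos [649.  219.8  81.2] h 1.45 -> travel [ 0.0032 -0.0028  0.0002] twist 0.0026 rows>=0.1 F [ 0.4 -0.3  0.5] g 0.999 q7 -0.22
```

```bash
python3 -m pendant '[{"travel":[0.002,-0.003,0],"twist":0},{"travel":[0.002,-0.003,0],"twist":0},{"travel":[0.002,-0.003,0],"twist":0},{"travel":[0.002,-0.003,0],"twist":0},{"travel":[0.002,-0.003,0],"twist":0},{"travel":[0.002,-0.003,0],"twist":0}]' -1 40
python3 -c "
from h import *
go(649.3,217,180,1.3)"
```

```text
time: 3.0
position: [0.649, 0.2169, 0.0791]
tool_rot: [-0.02, 1.57, 0.02]
ft_force: [-0.7, 0.9, -0.1]
grip_width: 0.403
t=3.00 pos [649.  216.9  79.1] h 1.45 -> travel [-1.009e-01  1.000e-04  4.000e-04] twist 0.0027 rows>=1.6 F [-0.7  0.9 -0.1] g 0.403 q7 -0.22
```

```bash
python3 -m pendant '[{"travel":[0,0,0],"twist":0},{"travel":[0,0,0],"twist":0},{"travel":[0,0,0],"twist":0},{"travel":[0,0,0],"twist":0},{"travel":[0,0,0],"twist":0}]' -1 40
python3 -c "
from h import *
go(649.3,217,180,1.3)"
```

```text
time: 3.62
position: [0.6489, 0.2169, 0.079]
tool_rot: [-0.02, 1.57, 0.02]
ft_force: [0.4, -0.0, 0.3]
grip_width: 0.186
t=3.62 pos [648.9 216.9  79. ] h 1.45 -> travel [-1.01e-01  1.00e-04  5.00e-04] twist 0.0027 rows>=1.6 F [ 0.4 -0.   0.3] g 0.186 q7 -0.22
```

```bash
python3 -m pendant '[{"travel":[-0.01,0,0],"twist":0},{"travel":[-0.025,0,0],"twist":0},{"travel":[-0.045,0,0],"twist":0},{"travel":[-0.075,0,0],"twist":0},{"travel":[-0.11,0,0],"twist":0},{"travel":[-0.145,0,0],"twist":0},{"travel":[-0.165,0,0],"twist":0},{"travel":[-0.17,0,0],"twist":0}]'
python3 - <<'E'
from h import *
s,im=snap('top','t1'); 
go(476,-483,248,90)
cv2.imwrite('pics/t1c.png',cv2.resize(cv2.cvtColor(im,4)[90:260,100:380],None,fx=2.8,fy=2.8,interpolation=cv2.INTER_CUBIC))
c=cam('top')
g=im.astype(int)
mx=g.max(2);mn=g.min(2)
mrect((mx<70)&(mx-mn<22),c,.002,(330,165,378,245),'mat')
E
```

```text
time: 4.62
position: [0.6494, 0.217, 0.2511]
tool_rot: [-0.019, 1.567, 0.021]
ft_force: [-0.3, 0.1, -4.1]
grip_width: 0.182
t=4.67 pos [649.1 216.9 250.2] h 1.45 -> travel [ 0.0014 -0.6953 -0.1907] twist -1.5455 rows>=11.5 F [ 0.1  0.2 -2.5] g 0.180 q7 -0.24
mat px (338, 174, 32, 65) c [ 477.7 -483.4] wh [127.5 267.5] ang 89.08
```

View pics/t1c.png

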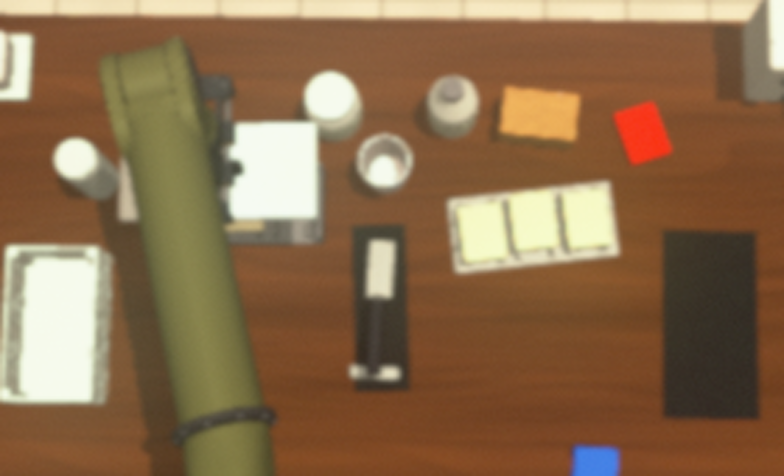

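```bash
python3 -m pendant '[{"travel":[0,-0.05,-0.013],"twist":-0.1},{"travel":[0,-0.1,-0.027],"twist":-0.25},{"travel":[0,-0.155,-0.042],"twist":-0.4},{"travel":[0,-0.21,-0.057],"twist":-0.55},{"travel":[0,-0.27,-0.073],"twist":-0.7},{"travel":[0,-0.33,-0.09],"twist":-0.85},{"travel":[0,-0.39,-0.106],"twist":-1.0},{"travel":[0,-0.45,-0.122],"twist":-1.15},{"travel":[0,-0.51,-0.139],"twist":-1.3},{"travel":[0,-0.57,-0.155],"twist":-1.45}]'
python3 -c "
from h import *
go(477,-483,180,89.1)"
```

```text
time: 5.92
position: [0.5073, -0.358, 0.2479]
tool_rot: [-1.141, 1.249, 1.143]
ft_force: [1.2, 0.1, -2.5]
grip_width: 0.178
t=5.92 pos [ 507.3 -358.   247.9] h 84.83 -> travel [ 0.0677  0.0189 -0.1274] twist -0.0744 rows>=2.3 F [ 1.2  0.1 -2.5] g 0.178 q7 2.16
```

```bash
python3 -m pendant '[{"travel":[0.01,0.007,-0.05],"twist":-0.04},{"travel":[0.03,0.014,-0.095],"twist":-0.075},{"travel":[0.05,0.019,-0.12],"twist":-0.075},{"travel":[0.065,0.019,-0.127],"twist":-0.075},{"travel":[0.068,0.019,-0.127],"twist":-0.075},{"travel":[0.068,0.019,-0.127],"twist":-0.075}]'
python3 - <<'E'
from h import *
s,im=snap('wrist','w3'); snap('scene','s3')
go(477,-483,60,89.1)
E
```

```text
time: 6.68
position: [0.4784, -0.4807, 0.1796]
tool_rot: [-1.198, 1.212, 1.201]
ft_force: [0.5, 0.4, -1.9]
grip_width: 0.181
t=6.78 pos [ 478.4 -481.5  180.7] h 89.27 -> travel [ 0.1207  0.0016 -0.0018] twist 0.0029 rows>=1.9 F [-0.6  0.8 -2.3] g 0.181 q7 2.48
```

View pics/w3.png

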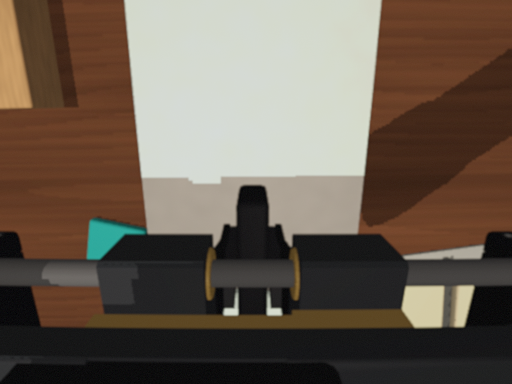

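View pics/s3.png

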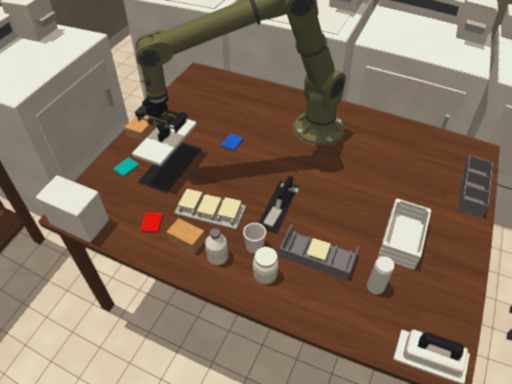

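The cover is level in the gripper above the mat; the open tray at scene (318,252) shows the worn slab in its middle bay. Now I lower it.

```bash
python3 -m pendant '[{"travel":[0.04,0.002,-0.002],"twist":0},{"travel":[0.08,0.002,-0.002],"twist":0},{"travel":[0.11,0.002,-0.002],"twist":0},{"travel":[0.125,0.002,-0.002],"twist":0},{"travel":[0.132,0.002,-0.002],"twist":0},{"travel":[0.137,0.002,-0.002],"twist":0},{"travel":[0.14,0.002,-0.002],"twist":0},{"travel":[0.14,0.002,-0.002],"twist":0},{"travel":[0.14,0.002,-0.002],"twist":0}]'
python3 -c "
from h import *
go(477,-483,40,89.1)"
```

```text
time: 7.9
position: [0.477, -0.4835, 0.0413]
tool_rot: [-1.2, 1.212, 1.199]
ft_force: [-0.2, -0.5, -2.2]
grip_width: 0.18
t=7.90 pos [ 477.  -483.5   41.3] h 89.27 -> travel [ 0.0013 -0.      0.0005] twist 0.0030 rows>=0.0 F [-0.2 -0.5 -2.2] g 0.180 q7 2.53
```

```bash
python3 -m pendant '[{"travel":[0.001,0,0],"twist":0},{"travel":[0.002,0,0],"twist":0},{"travel":[0.003,0,0],"twist":0},{"travel":[0.003,0,0],"twist":0}]'
```

```text
time: 8.4
position: [0.477, -0.4836, 0.041]
tool_rot: [-1.2, 1.211, 1.198]
ft_force: [-4.3, 4.4, 11.1]
grip_width: 0.183
```

```bash
python3 -m pendant '[{"travel":[0,0,0],"twist":0},{"travel":[0,0,0],"twist":0},{"travel":[0,0,0],"twist":0},{"travel":[0,0,0],"twist":0},{"travel":[-0.02,0,0],"twist":0},{"travel":[-0.08,0,0],"twist":0},{"travel":[-0.14,0,0],"twist":0},{"travel":[-0.2,0,0],"twist":0}]' 1
python3 -c "
from h import *
go(480,0,260,-90)"
```

```text
time: 9.4
position: [0.4761, -0.4841, 0.2447]
tool_rot: [-1.201, 1.211, 1.196]
ft_force: [1.0, -1.6, -0.2]
grip_width: 0.967
t=9.40 pos [ 476.1 -484.1  244.7] h 89.24 -> travel [-0.0151  0.0024  0.4842] twist 3.1284 rows>=16.8 F [ 1.  -1.6 -0.2] g 0.967 q7 2.47
```

```bash
python3 -m pendant '[{"travel":[-0.01,0.002,0.25],"twist":1.7},{"travel":[-0.01,0.002,0.25],"twist":1.7},{"travel":[-0.01,0.002,0.25],"twist":1.7},{"travel":[-0.01,0.002,0.25],"twist":1.7},{"travel":[-0.01,0.002,0.25],"twist":1.7},{"travel":[-0.01,0.002,0.25],"twist":1.7},{"travel":[-0.01,0.002,0.25],"twist":1.7},{"travel":[-0.01,0.002,0.25],"twist":1.7},{"travel":[-0.01,0.002,0.25],"twist":1.7}]'
python3 - <<'E'
from h import *
go(475,0,260,-90)
s,im=snap('top','t4')
cv2.imwrite('pics/t4c.png',cv2.resize(cv2.cvtColor(im,4)[90:260,100:380],None,fx=2.8,fy=2.8,interpolation=cv2.INTER_CUBIC))
E
```

```text
time: 10.52
position: [0.4773, -0.2346, 0.2563]
tool_rot: [0.054, 1.563, -0.053]
ft_force: [0.4, -0.6, 0.2]
grip_width: 1.004
t=10.53 pos [ 477.3 -234.6  256.3] h -3.87 -> travel [-0.0036  0.2339 -0.0181] twist 1.5032 rows>=8.0 F [ 0.4 -0.6  0.2] g 1.004 q7 0.37
```

View pics/t4c.png

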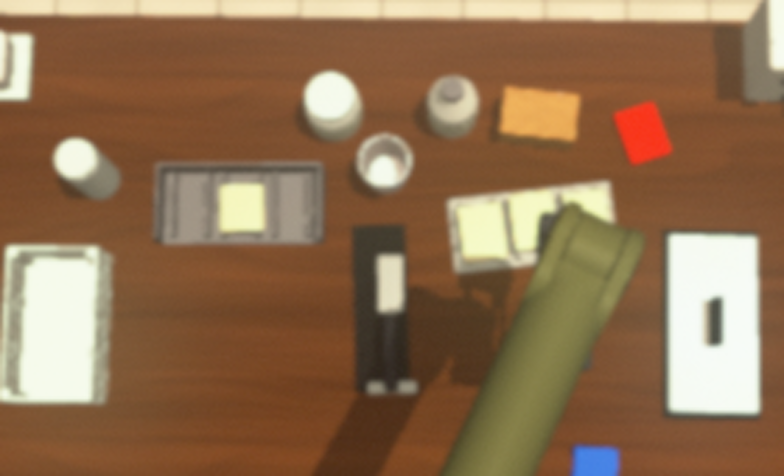

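The cover sits square on the mat at (712,322). The lifter has been knocked aside, blade now at (390,283), so I measure it again with the wrist camera.

```bash
python3 -m pendant '[{"travel":[0,0.23,-0.017],"twist":1.5},{"travel":[0,0.23,-0.017],"twist":1.5},{"travel":[0,0.23,-0.017],"twist":1.5},{"travel":[0,0.23,-0.017],"twist":1.5},{"travel":[0,0.23,-0.017],"twist":1.5},{"travel":[0,0.23,-0.017],"twist":1.5},{"travel":[0,0.23,-0.017],"twist":1.5},{"travel":[0,0.23,-0.017],"twist":1.5},{"travel":[0,0.23,-0.017],"twist":1.5},{"travel":[0,0.23,-0.017],"twist":1.5}]'
python3 - <<'E'
from h import *
s,im=snap('wrist','w5')
go(475,0,260,-90)
E
```

```text
time: 11.82
position: [0.4774, -0.0043, 0.2574]
tool_rot: [1.213, 1.204, -1.202]
ft_force: [-0.5, -0.1, -1.1]
grip_width: 0.999
t=11.88 pos [477.4  -4.3 257.2] h -89.94 -> travel [-0.0028 -0.0023 -0.0043] twist 0.0011 rows>=0.1 F [-0.4  0.1 -0.3] g 1.003 q7 -1.64
```

View pics/w5.png

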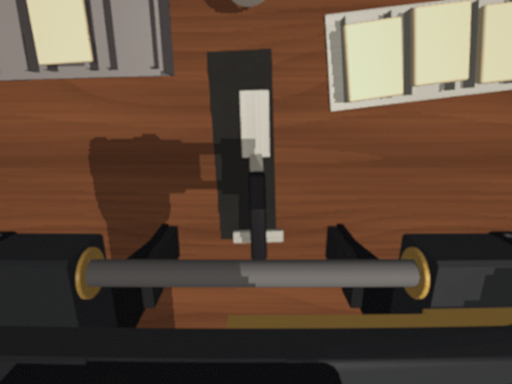

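Run:
```python
from h import *
s,im=snap('wrist','w6'); c=cam('wrist',s); go(475,0,260,-90,s)
g=cv2.cvtColor(im,cv2.COLOR_RGB2GRAY); hsv=cv2.cvtColor(im,cv2.COLOR_RGB2HSV)
i=im.astype(int)
r=mrect((i.min(2)>100),c,.005,(225,80,285,155),'blade')
print('blade edges'); edges(g,c,.005,(240,95),(242,152),half=5);edges(g,c,.005,(268,95),(271,152),half=5);edges(g,c,.005,(242,91),(266,91),half=5)
print('handle'); edges(g,c,.067,(250,178),(252,225),half=6);edges(g,c,.067,(265,178),(266,225),half=6)
print('foot'); mrect((i.min(2)>110),c,.005,(225,228,295,246),'foot')
print('strip'); edges(g,c,.002,(209,60),(221,230),half=6);edges(g,c,.002,(271,55),(272,85),half=5);edges(g,c,.002,(213,53),(266,51),half=5);edges(g,c,.002,(225,240),(232,240),half=4)
cr=lambda x0,y0,x1,y1:cv2.resize(cv2.cvtColor(im,4)[y0:y1,x0:x1],None,fx=4,fy=4,interpolation=cv2.INTER_CUBIC)
cv2.imwrite('pics/w6a.png',cr(195,40,295,180)); cv2.imwrite('pics/w6b.png',cr(312,0,512,120))
```

```text
t=11.88 pos [477.4  -4.3 257.2] h -89.94 -> travel [-0.0028 -0.0023 -0.0043] twist 0.0011 rows>=0.1 F [-0.4  0.1 -0.3] g 1.003 q7 -1.64
blade px (239, 89, 31, 66) c [536.1  -6.2] wh [81.6 37.9] ang 0.94
blade edges
edge pt (533.5,12.1) dir 2.75 deg n=24 res 0.31
edge pt (535.9,-25.8) dir 1.48 deg n=25 res 0.26
edge pt (576.8,-6.2) dir 90.11 deg n=23 res 0.00
handleTraceback (most recent call last):
  File "<stdin>", line 7, in <module>
  File "h.py", line 47, in edges
    P=(ray(c,pts,z)[:,:2]*1000).astype(np.float32)
       ~~~^^^^^^^^^
  File "h.py", line 17, in ray
    p=cv2.undistortPoints(np.array(px,float).reshape(-1,1,2),K,D).reshape(-1,2)
      ~~~~~~~~~~~~~~~~~~~^^^^^^^^^^^^^^^^^^^^^^^^^^^^^^^^^^^^^^^^
cv2.error: OpenCV(4.12.0) /io/opencv/modules/calib3d/src/undistort.dispatch.cpp:347: error: (-215:Assertion failed) CV_IS_MAT(_src) && CV_IS_MAT(_dst) && (_src->rows == 1 || _src->cols == 1) && (_dst->rows == 1 || _dst->cols == 1) && _src->cols + _src->rows - 1 == _dst->rows + _dst->cols - 1 && (CV_MAT_TYPE(_src->type) == CV_32FC2 || CV_MAT_TYPE(_src->type) == CV_64FC2) && (CV_MAT_TYPE(_dst->type) == CV_32FC2 || CV_MAT_TYPE(_dst->type) == CV_64FC2) in function 'cvUndistortPointsInternal'
```

```bash
sed -i 's/gr.max()>2/gr.max()>0.3/' h.py
python3 - <<'E'
from h import *
im=cv2.cvtColor(cv2.imread('pics/w6.png'),4); c=cam('wrist'); 
g=cv2.cvtColor(im,cv2.COLOR_RGB2GRAY)
i=im.astype(int)
print('handle'); edges(g,c,.067,(250,178),(252,225),half=6);edges(g,c,.067,(265,178),(266,225),half=6)
print('foot'); mrect((i.min(2)>110),c,.005,(225,228,295,246),'foot')
print('strip'); edges(g,c,.002,(209,60),(221,230),half=6);edges(g,c,.002,(271,55),(272,85),half=5);edges(g,c,.002,(213,53),(266,51),half=5);edges(g,c,.002,(225,240),(232,240),half=4)
cr=lambda x0,y0,x1,y1:cv2.resize(cv2.cvtColor(im,4)[y0:y1,x0:x1],None,fx=4,fy=4,interpolation=cv2.INTER_CUBIC)
cv2.imwrite('pics/w6a.png',cr(195,40,295,180)); cv2.imwrite('pics/w6b.png',cr(312,0,512,120))
E
```

```text
handle
edge pt (447.8,-1.9) dir 0.63 deg n=21 res 0.32
edge pt (450.2,-19.6) dir 2.33 deg n=22 res 0.26
foot
foot px (266, 231, 18, 12) c [377.8 -35.6] wh [17.1 24.3] ang 0.83
strip
edge pt (535.9,49.2) dir 2.74 deg n=24 res 0.36
edge pt (603.8,-27.3) dir 1.52 deg n=24 res 0.13
edge pt (622.7,13.3) dir 92.82 deg n=25 res 0.25
edge pt (373.5,30.7) dir 90.17 deg n=23 res 0.00
```

View pics/w6a.png

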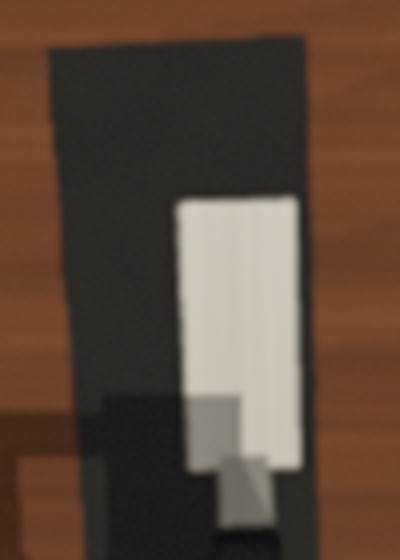

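View pics/w6b.png

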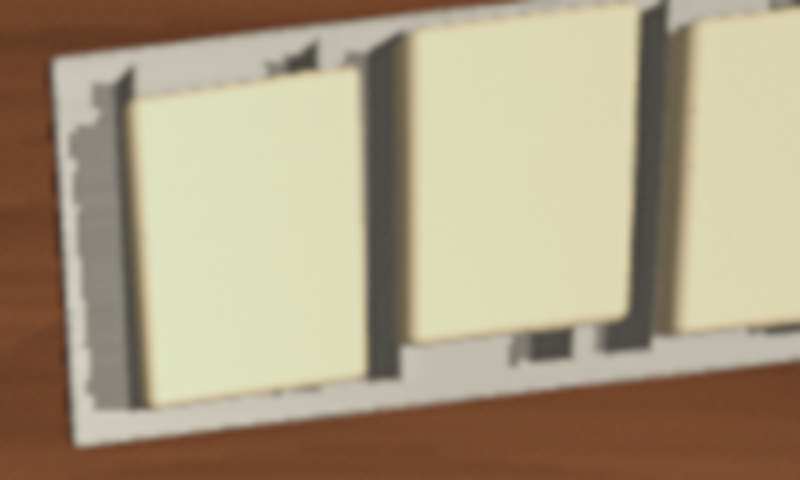

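```bash
python3 -c "
from h import *
go(450.1,-10.2,54,-87.8)"
```

```text
t=11.93 pos [477.3  -4.2 257. ] h -89.96 -> travel [ 0.2028 -0.0288  0.0061] twist -0.0377 rows>=3.3 F [0.2 0.1 1.8] g 1.001 q7 -1.64
```

```bash
python3 -m pendant '[{"travel":[0.05,-0.014,0.003],"twist":-0.038},{"travel":[0.105,-0.028,0.006],"twist":-0.038},{"travel":[0.15,-0.028,0.006],"twist":-0.038},{"travel":[0.185,-0.028,0.006],"twist":-0.038},{"travel":[0.203,-0.028,0.006],"twist":-0.038},{"travel":[0.203,-0.028,0.006],"twist":-0.038},{"travel":[0.203,-0.028,0.006],"twist":-0.038}]'
python3 -m pendant '[{"travel":[0,0,0],"twist":0},{"travel":[0,0,0],"twist":0},{"travel":[0,0,0],"twist":0},{"travel":[0,0,0],"twist":0},{"travel":[0,0,0],"twist":0},{"travel":[0,0,0],"twist":0},{"travel":[0,0,0],"twist":0},{"travel":[0,0,0],"twist":0},{"travel":[0,0,0],"twist":0},{"travel":[0,0,0],"twist":0}]' -1 50
python3 -c "
from h import *
go(450.1,-10.2,54,-87.8)"
```

```text
time: 12.8
position: [0.4518, -0.0101, 0.0548]
tool_rot: [1.185, 1.221, -1.173]
ft_force: [-0.6, 0.5, 0.9]
grip_width: 1.001
time: 14.05
position: [0.4518, -0.01, 0.0548]
tool_rot: [1.185, 1.221, -1.173]
ft_force: [-0.8, 1.0, 0.3]
grip_width: 0.224
t=14.05 pos [451.8 -10.   54.8] h -87.71 -> travel [ 0.0007 -0.0017  0.0001] twist 0.0016 rows>=0.0 F [-0.8  1.   0.3] g 0.224 q7 -1.54
```

```bash
cat > m1.py <<'E'
from h import *
im=cv2.cvtColor(cv2.imread('pics/w6.png'),4)
K,D,_,_=cam('wrist')
s={'position':np.array([.4774,-.0043,.2572]),'tool_rot':(R.from_rotvec([1.213,1.204,-1.202])).as_rotvec()}
c=cam('wrist',s); print(head(s), R.from_rotvec(s['tool_rot']).as_matrix().round(3)[2])
g=cv2.cvtColor(im,cv2.COLOR_RGB2GRAY)
print('rack near'); edges(g,c,.004,(335,109),(505,91),half=4)
print('rack left'); edges(g,c,.004,(326,20),(331,105),half=4)
print('slabL near,left,right,far'); edges(g,c,.038,(352,100),(402,94),half=4);edges(g,c,.038,(345,28),(350,95),half=4);edges(g,c,.038,(402,20),(403,90),half=4);edges(g,c,.038,(347,24),(400,17),half=4)
print('slabM near,left'); edges(g,c,.038,(418,85),(466,80),half=4);edges(g,c,.038,(415,12),(415,80),half=4)
print('tray near'); edges(g,c,.004,(10,78),(170,75),half=4)
E
python3 m1.py
python3 - <<'E'
from h import *
im=cv2.imread('pics/w6.png'); cv2.imwrite('pics/w6c.png',cv2.resize(im[0:100,0:200],None,fx=4,fy=4,interpolation=cv2.INTER_CUBIC))
E
```

```text
-89.9465853018134 [-1.     0.008 -0.001]
rack near
edge pt (563.1,-201.2) dir 97.25 deg n=25 res 0.29
rack left
edge pt (613.0,-95.4) dir 7.05 deg n=25 res 0.28
slabL near,left,right,far
edge pt (567.4,-146.8) dir 97.84 deg n=24 res 0.21
edge pt (601.6,-109.8) dir 8.45 deg n=25 res 0.21
edge pt (612.4,-172.8) dir 8.52 deg n=25 res 0.26
edge pt (648.1,-140.2) dir 99.88 deg n=25 res 0.34
slabM near,left
edge pt (584.8,-221.1) dir 95.73 deg n=20 res 0.41
edge pt (619.3,-185.0) dir 8.64 deg n=25 res 0.25
tray near
edge pt (592.5,203.8) dir 90.77 deg n=24 res 0.39
```

View pics/w6c.png

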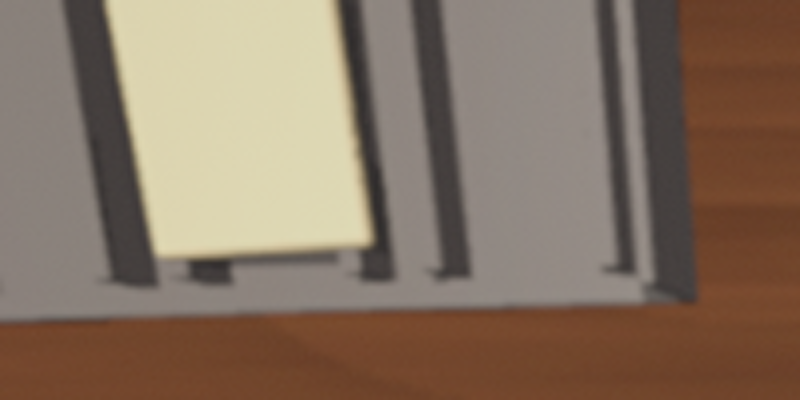

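```bash
cat >> h.py <<'E'
F={'rack':(621.6,-217.3,7.15),'tray':(648.8,216.7,1.1),'rest':(497.9,7.2,2.8)}
LX,LY,LZ,LYAW=83.3,0.0,52.8,0.0   # blade origin relative to TCP (along lifter x, y), below; lifter yaw - (h+90)
def L(f,bx,by,bz,s=None):
    X,Y,a=F[f]; a=np.radians(a); ex=np.array([np.cos(a),np.sin(a)]); ey=np.array([-ex[1],ex[0]])
    p=np.array([X,Y])+ex*(bx-LX)+ey*(by-LY)
    go(p[0],p[1],bz+LZ,F[f][2]-90-LYAW,s)
E
python3 -m pendant '[{"travel":[-0.01,0,0],"twist":0},{"travel":[-0.03,0,0],"twist":0},{"travel":[-0.05,0,0],"twist":0},{"travel":[-0.06,0,0],"twist":0},{"travel":[-0.06,0,0],"twist":0}]'
python3 -c "
from h import *
L('rack',-112,76.6,60)
snap('scene','s7')"
```

```text
time: 14.68
position: [0.4516, -0.0101, 0.1154]
tool_rot: [1.186, 1.22, -1.171]
ft_force: [0.1, 0.0, -2.4]
grip_width: 0.224
t=14.68 pos [451.6 -10.1 115.4] h -87.72 -> travel [ 0.0021 -0.0395  0.1541] twist -0.0850 rows>=2.5 F [ 0.1  0.  -2.4] g 0.224 q7 -1.57
```

View pics/s7.png

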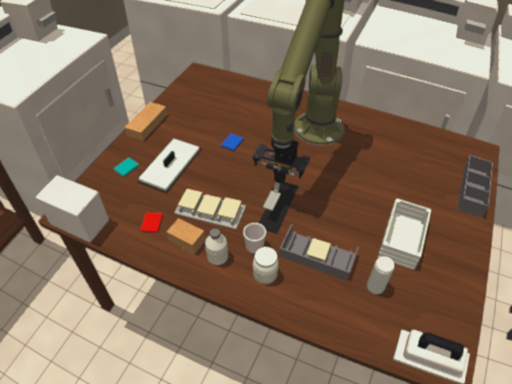

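The lifter is held with its blade level at (275,200) and the cover lies on the mat at (170,164). Next is the front of rack bay2.

```bash
python3 -m pendant '[{"travel":[0,-0.01,0.04],"twist":-0.04},{"travel":[0,-0.025,0.095],"twist":-0.085},{"travel":[0,-0.035,0.14],"twist":-0.085},{"travel":[0.002,-0.0395,0.154],"twist":-0.085},{"travel":[0.002,-0.0395,0.154],"twist":-0.085},{"travel":[0.002,-0.0395,0.154],"twist":-0.085},{"travel":[0.002,-0.0395,0.154],"twist":-0.085}]'
python3 - <<'E'
from h import *
L('rack',-112,76.6,60)
snap('wrist','w8')
E
```

```text
time: 15.6
position: [0.4181, -0.1641, 0.1121]
tool_rot: [1.119, 1.261, -1.108]
ft_force: [0.6, -1.2, -1.7]
grip_width: 0.227
t=15.60 pos [ 418.1 -164.1  112.1] h -82.69 -> travel [-0.0007 -0.      0.0016] twist 0.0029 rows>=0.0 F [ 0.6 -1.2 -1.7] g 0.227 q7 -1.13
```

View pics/w8.png

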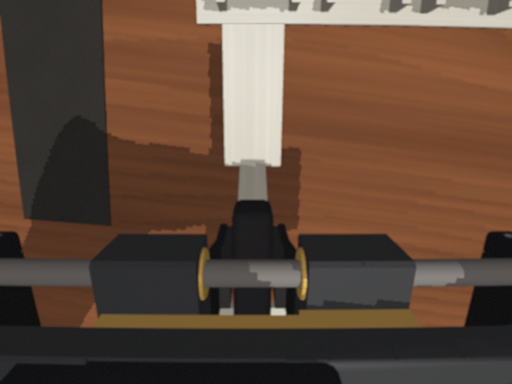

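The blade fills (222–284, 23–165) and the rack's near edge is at row 22. I measure the blade in the tool frame and check its alignment with the bay.

Run:
```python
from h import *
s=ctrl.get_state(); s['position']=np.array(s['position'])
im=cv2.cvtColor(cv2.imread('pics/w8.png'),4); c=cam('wrist',s)
g=cv2.cvtColor(im,cv2.COLOR_RGB2GRAY)
zt=s['position'][2]-.0528+.003
M=R.from_rotvec(s['tool_rot']).as_matrix()
for p,q in [((223,40),(225,155)),((284,40),(281,155)),((232,164),(275,165))]:
    P,d=edges(g,c,zt,p,q,half=5); rel=M.T@np.r_[P/1000-s['position'][:2],0]; dd=M.T@np.r_[d,0]
    print('tool frame y,z',rel[1:]*1000,'ang',np.degrees(np.arctan2(dd[2],dd[1])))
print('rack near'); edges(g,c,.004,(215,22),(290,22),half=4); edges(g,c,.004,(300,23),(500,26),half=4)
print('rack corner', ray(c,[(197,23)],.004)*1000)
X,Y,a=F['rack'];a=np.radians(a);ex=np.array([np.cos(a),np.sin(a)]);ey=np.array([-ex[1],ex[0]])
print('exp corner',np.array([X,Y])-56*ex+122*ey)
cv2.imwrite('pics/w8c.png',cv2.resize(cv2.cvtColor(im,4)[0:60,180:380],None,fx=4,fy=4,interpolation=cv2.INTER_CUBIC))
```

```text
edge pt (495.4,-135.8) dir 7.01 deg n=25 res 0.13
tool frame y,z [ 80.24821998 -18.39333188] ang 0.2885965979208908
edge pt (497.8,-172.3) dir 6.90 deg n=25 res 0.16
tool frame y,z [77.97776515 18.10021979] ang 0.3930657991953483
edge pt (460.9,-159.7) dir 82.55 deg n=15 res 0.42
tool frame y,z [43.04058248  0.88807872] ang -75.25602026037188
rack near
edge pt (555.2,-147.8) dir 97.69 deg n=21 res 0.20
edge pt (571.3,-269.9) dir 97.20 deg n=25 res 0.18
rack corner [[ 550.57624319 -104.85092949    4.        ]]
exp corner [ 550.85044983 -103.21888346]
```

View pics/w8c.png

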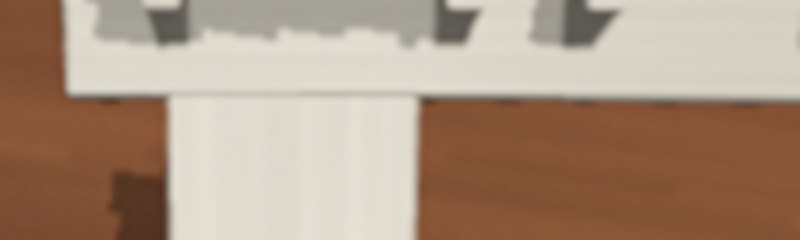

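```bash
sed -i "s/'rack':(621.6,-217.3,7.15)/'rack':(621.1,-218.2,7.2)/; s/^LX,LY,LZ,LYAW=.*/LX,LY,LZ,LYAW=84.2,0.0,52.8,-0.3/" h.py
python3 -c "
from h import *
L('rack',-112,76.6,12); L('rack',-5.5,76.6,12)"
```

```text
t=15.65 pos [ 418.1 -164.3  112.2] h -82.70 -> travel [ 0.0474 -0.002   0.0023] twist -0.0036 rows>=0.8 F [-0.1 -0.2 -2.5] g 0.227 q7 -1.13
t=15.65 pos [ 418.1 -164.3  112.2] h -82.70 -> travel [0.0484 0.1045 0.0025] twist -0.0036 rows>=1.8 F [-0.1 -0.2 -2.5] g 0.227 q7 -1.13
```

```bash
python3 -m pendant '[{"travel":[0.02,-0.002,0.0023],"twist":-0.004},{"travel":[0.04,-0.002,0.0023],"twist":-0.004},{"travel":[0.048,-0.002,0.0023],"twist":-0.004},{"travel":[0.048,-0.002,0.0023],"twist":-0.004},{"travel":[0.048,-0.002,0.0023],"twist":-0.004},{"travel":[0.048,0.008,0.0025],"twist":-0.004}]'
python3 - <<'E'
from h import *
L('rack',-5.5,76.6,12)
s,im=snap('wrist','w9')
cv2.imwrite('pics/w9c.png',cv2.resize(cv2.cvtColor(im,4)[0:100,150:350],None,fx=4,fy=4,interpolation=cv2.INTER_CUBIC))
E
```

```text
time: 16.4
position: [0.4273, -0.1658, 0.0649]
tool_rot: [1.118, 1.261, -1.104]
ft_force: [0.7, 0.1, -1.6]
grip_width: 0.228
t=16.40 pos [ 427.3 -165.8   64.9] h -82.51 -> travel [0.0011 0.096  0.0002] twist -0.0002 rows>=1.5 F [ 0.7  0.1 -1.6] g 0.228 q7 -1.08
```

View pics/w9c.png

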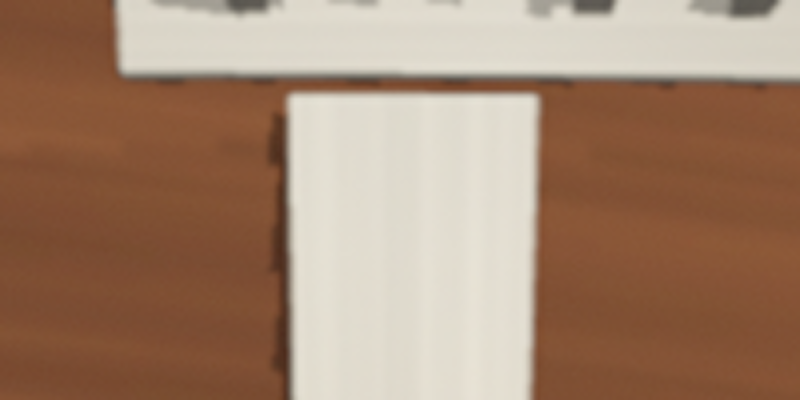

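```bash
python3 -m pendant '[{"travel":[0.001,0.015,0.001],"twist":0},{"travel":[0.001,0.035,0.001],"twist":0},{"travel":[0.001,0.055,0.001],"twist":0},{"travel":[0.001,0.075,0.001],"twist":0},{"travel":[0.001,0.09,0.001],"twist":0},{"travel":[0.001,0.096,0.001],"twist":0},{"travel":[0.001,0.096,0.001],"twist":0},{"travel":[0.001,0.096,0.001],"twist":0}]'
python3 - <<'E'
from h import *
L('rack',-5.5,76.6,12)
s,im=snap('wrist','w10')
E
```

```text
time: 17.45
position: [0.5241, -0.1541, 0.0653]
tool_rot: [1.118, 1.26, -1.103]
ft_force: [-0.1, -0.1, -2.6]
grip_width: 0.225
t=17.45 pos [ 524.1 -154.1   65.3] h -82.48 -> travel [ 0.0005 -0.0014 -0.0009] twist 0.0004 rows>=0.0 F [-0.1 -0.1 -2.6] g 0.225 q7 -1.08
```

View pics/w10.png

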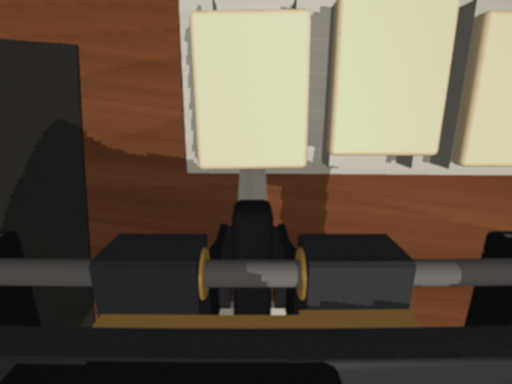

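```bash
cat >> h.py <<'E'
def toolyz(px,z,s):
    c=cam('wrist',s); M=R.from_rotvec(s['tool_rot']).as_matrix()
    P=ray(c,px,z); return ((P-s['position'])@M*1000)[:,1:].round(1)
E
python3 - <<'E'
from h import *
s=ctrl.get_state()
print(toolyz([(200,166),(302,165),(193,15),(307,13)],.038,s))
E
```

```text
[[ 43.8 -30.3]
 [ 44.4  28.4]
 [122.1 -30.6]
 [123.1  27.7]]
```

```bash
python3 -m pendant '[{"travel":[0,-0.003,-0.001],"twist":0},{"travel":[-0.005,-0.004,-0.001],"twist":0},{"travel":[-0.008,-0.004,-0.001],"twist":0},{"travel":[-0.01,-0.004,-0.001],"twist":0},{"travel":[-0.012,-0.004,-0.001],"twist":0},{"travel":[-0.015,-0.004,-0.001],"twist":0},{"travel":[-0.019,-0.004,-0.001],"twist":0},{"travel":[-0.025,-0.004,-0.001],"twist":0},{"travel":[-0.033,-0.004,-0.001],"twist":0},{"travel":[-0.04,-0.004,-0.001],"twist":0}]'
python3 - <<'E'
from h import *
L('rack',-5.5,76.6,12)
s,im=snap('wrist','w11')
E
```

```text
time: 18.75
position: [0.5197, -0.1537, 0.1061]
tool_rot: [1.118, 1.259, -1.103]
ft_force: [0.0, 0.3, -3.3]
grip_width: 0.222
t=18.75 pos [ 519.7 -153.7  106.1] h -82.48 -> travel [0.0413 0.0023 0.0001] twist 0.0003 rows>=0.7 F [ 0.   0.3 -3.3] g 0.222 q7 -1.10
```

View pics/w11.png

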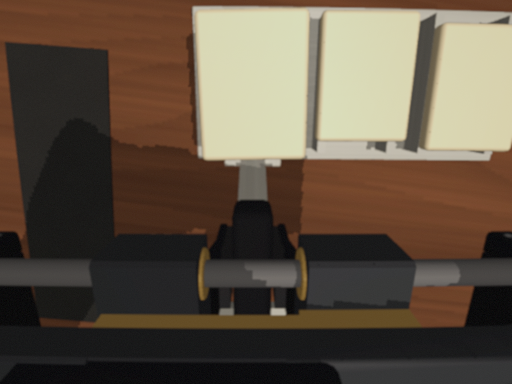

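```bash
python3 -c "
from h import *
go(490,65,116,-86); L('tray',-112,76,63)"
```

```text
t=18.80 pos [ 520.3 -153.9  107. ] h -82.48 -> travel [-0.0093 -0.0013 -0.2209] twist 0.0614 rows>=3.5 F [ 0.9  0.2 -1.8] g 0.226 q7 -1.10
t=18.80 pos [ 520.3 -153.9  107. ] h -82.48 -> travel [-0.0095 -0.0105 -0.448 ] twist 0.1068 rows>=7.2 F [ 0.9  0.2 -1.8] g 0.226 q7 -1.10
```

```bash
python3 -m pendant '[{"travel":[-0.001,0,-0.01],"twist":0.003},{"travel":[-0.003,0,-0.03],"twist":0.01},{"travel":[-0.005,0,-0.06],"twist":0.02},{"travel":[-0.007,0,-0.095],"twist":0.03},{"travel":[-0.009,-0.001,-0.13],"twist":0.04},{"travel":[-0.009,-0.001,-0.165],"twist":0.05},{"travel":[-0.009,-0.001,-0.193],"twist":0.06},{"travel":[-0.009,-0.001,-0.213],"twist":0.06},{"travel":[-0.009,-0.001,-0.221],"twist":0.06},{"travel":[-0.009,-0.001,-0.221],"twist":0.06}]'
python3 -c "
from h import *
L('tray',-112,76,63)"
```

```text
time: 20.05
position: [0.49, 0.0654, 0.1156]
tool_rot: [1.163, 1.232, -1.146]
ft_force: [0.3, -1.1, -2.1]
grip_width: 0.228
t=20.05 pos [490.   65.4 115.6] h -85.86 -> travel [-0.0006 -0.0226 -0.2258] twist 0.0478 rows>=3.6 F [ 0.3 -1.1 -2.1] g 0.228 q7 -1.66
```

```bash
python3 -m pendant '[{"travel":[0,-0.001,-0.01],"twist":0.003},{"travel":[0,-0.003,-0.03],"twist":0.01},{"travel":[0,-0.006,-0.06],"twist":0.02},{"travel":[0,-0.009,-0.095],"twist":0.03},{"travel":[0,-0.013,-0.13],"twist":0.04},{"travel":[0,-0.017,-0.165],"twist":0.048},{"travel":[0,-0.02,-0.195],"twist":0.048},{"travel":[0,-0.0225,-0.217],"twist":0.048},{"travel":[0,-0.0225,-0.226],"twist":0.048},{"travel":[0,-0.0225,-0.226],"twist":0.048}]'
python3 - <<'E'
from h import *
L('tray',-112,76,63)
snap('wrist','w12'); s,im=snap('top','t12')
cv2.imwrite('pics/t12c.png',cv2.resize(cv2.cvtColor(im,4)[130:240,100:340],None,fx=3.3,fy=3.3,interpolation=cv2.INTER_CUBIC))
E
```

```text
time: 21.3
position: [0.4514, 0.289, 0.1151]
tool_rot: [1.198, 1.21, -1.181]
ft_force: [1.1, 0.0, -2.7]
grip_width: 0.227
t=21.30 pos [451.4 289.  115.1] h -88.61 -> travel [-0.0007 -0.0002  0.0001] twist -0.0002 rows>=0.0 F [ 1.1  0.  -2.7] g 0.227 q7 -2.16
```

View pics/w12.png

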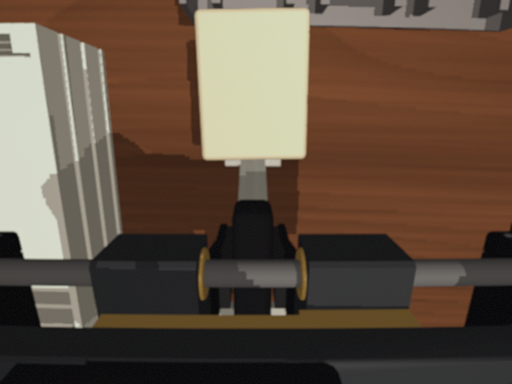

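View pics/t12c.png

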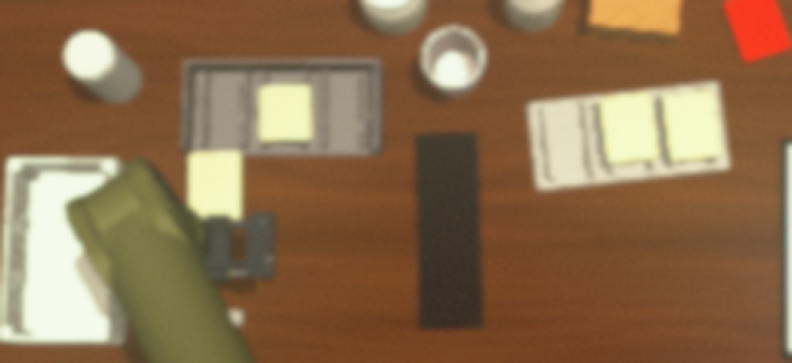

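Run:
```python
from h import *
im=cv2.imread('pics/w12.png')
cv2.imwrite('pics/w12c.png',cv2.resize(im[0:50,160:360],None,fx=4,fy=4,interpolation=cv2.INTER_CUBIC))
```

```text
(no output)
```

View pics/w12c.png

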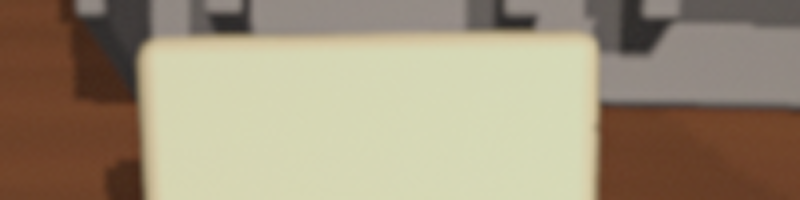

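Run:
```python
from h import *
s=ctrl.get_state()
px=[(216,1),(289.5,2),(325,3)]
print(toolyz(px,.026,s)); c=cam('wrist',s); print(ray(c,px,.026)*1000)
X,Y,a=F['tray'];a=np.radians(a)
for y in (102,50,26): print(X-48*np.cos(a)-y*np.sin(a),Y-48*np.sin(a)+y*np.cos(a))
g=cv2.cvtColor(cv2.imread('pics/w12.png'),6)
edges(g,c,.004,(320,26),(500,29),half=4)
```

```text
[[147.2 -25.4]
 [146.6  25.3]
 [146.2  49.9]]
[[599.62113799 316.4541457   26.        ]
 [600.17989567 265.7068414   26.        ]
 [600.27717544 241.09524726  26.        ]]
598.8507066933927 317.75972540122257
599.8489736981765 265.7693083708971
600.309712315769 241.77373127997762
edge pt (592.7,179.3) dir 90.94 deg n=24 res 0.16
```

```bash
python3 -c "
from h import *
L('tray',-3,76,33)"
python3 -m pendant '[{"travel":[0.006,0.008,0],"twist":0},{"travel":[0.014,0.024,0],"twist":0},{"travel":[0.022,0.044,0],"twist":0},{"travel":[0.028,0.066,0],"twist":0},{"travel":[0.029,0.086,0],"twist":0},{"travel":[0.029,0.1,0],"twist":0},{"travel":[0.03,0.107,0],"twist":0},{"travel":[0.03,0.109,0],"twist":0},{"travel":[0.03,0.109,0],"twist":0}]'
python3 - <<'E'
from h import *
L('tray',-3,76,12)
snap('wrist','w13')
E
```

```text
t=21.40 pos [451.8 287.8 115.1] h -88.72 -> travel [ 0.0308  0.108  -0.0008] twist -0.0021 rows>=1.8 F [ 0.3 -0.4 -2.6] g 0.221 q7 -2.16
time: 22.52
position: [0.5607, 0.2903, 0.0866]
tool_rot: [1.198, 1.21, -1.183]
ft_force: [-0.1, 0.8, -2.2]
grip_width: 0.224
t=22.52 pos [560.7 290.3  86.6] h -88.70 -> travel [ 0.0218 -0.0008 -0.0007] twist -0.0017 rows>=0.3 F [-0.1  0.8 -2.2] g 0.224 q7 -2.03
```

View pics/w13.png

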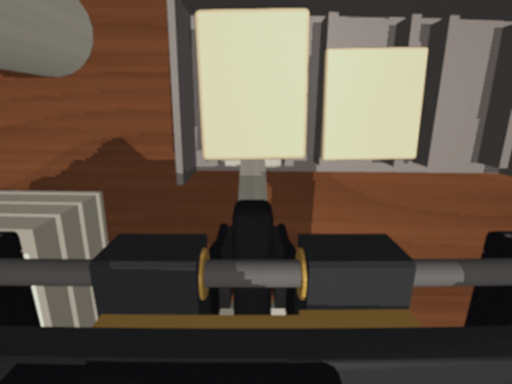

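```bash
python3 -m pendant '[{"travel":[0.005,0,0],"twist":0},{"travel":[0.009,0,0],"twist":0},{"travel":[0.013,0,0],"twist":0},{"travel":[0.018,0,0],"twist":0},{"travel":[0.021,0,0],"twist":0},{"travel":[0.021,0,0],"twist":0},{"travel":[0.021,0,0],"twist":0}]'
python3 - <<'E'
from h import *
L('tray',-112,76,12)
snap('wrist','w14')
E
```

```text
time: 23.45
position: [0.561, 0.2906, 0.0659]
tool_rot: [1.199, 1.21, -1.182]
ft_force: [-0.1, 0.2, -0.8]
grip_width: 0.222
t=23.45 pos [561.  290.6  65.9] h -88.68 -> travel [-0.0005 -0.1099 -0.0009] twist -0.0015 rows>=1.8 F [-0.1  0.2 -0.8] g 0.222 q7 -2.02
```

View pics/w14.png

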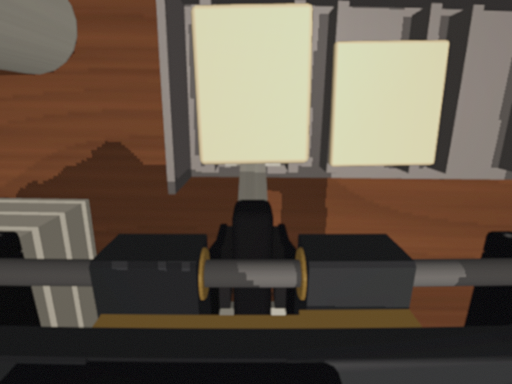

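```bash
python3 -m pendant '[{"travel":[0,-0.01,0],"twist":0},{"travel":[0,-0.03,0],"twist":0},{"travel":[0,-0.06,0],"twist":0},{"travel":[0,-0.09,0],"twist":0},{"travel":[0,-0.11,0],"twist":0},{"travel":[-0.02,-0.115,0],"twist":0},{"travel":[-0.05,-0.115,0],"twist":0}]'
python3 - <<'E'
from h import *
go(490,65,116,-86); L('rack',-112,0,60)
s,im=snap('wrist','w15'); s,im=snap('top','t15')
cv2.imwrite('pics/t15c.png',cv2.resize(cv2.cvtColor(im,4)[130:240,100:340],None,fx=3.3,fy=3.3,interpolation=cv2.INTER_CUBIC))
E
```

```text
time: 24.38
position: [0.4433, 0.2875, 0.114]
tool_rot: [1.196, 1.211, -1.183]
ft_force: [0.7, 1.0, -1.2]
grip_width: 0.223
t=24.38 pos [443.3 287.5 114. ] h -88.62 -> travel [-0.0011  0.0413  0.2236] twist -0.0457 rows>=3.6 F [ 0.7  1.  -1.2] g 0.223 q7 -2.16
t=24.38 pos [443.3 287.5 114. ] h -88.62 -> travel [ 0.0017 -0.0297  0.5297] twist -0.1068 rows>=8.5 F [ 0.7  1.  -1.2] g 0.223 q7 -2.16
```

View pics/w15.png

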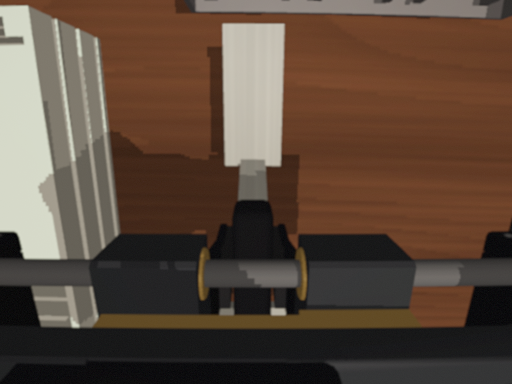

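View pics/t15c.png

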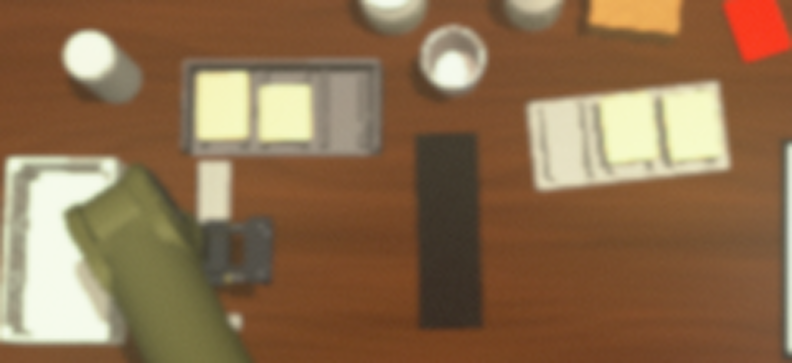

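Slab 1 lies in the left bay. The lifter is already at the tray, so I take the worn slab out to the empty rack bay on this trip. First I measure it from w14.

```bash
sed -i "s/'tray':(648.8,216.7,1.1)/'tray':(648.8,216.3,1.0)/" h.py
cat >> h.py <<'E'
def inF(f,P):
    X,Y,a=F[f];a=np.radians(a);ex=np.array([np.cos(a),np.sin(a)]);ey=np.array([-ex[1],ex[0]])
    d=np.atleast_2d(P)[:,:2]-[X,Y]; return np.c_[d@ex,d@ey].round(1)
E
python3 - <<'E'
from h import *
s={'position':np.array([.561,.2906,.0659]),'tool_rot':np.array([1.199,1.21,-1.182])}
c=cam('wrist',s)
P=ray(c,[(331,165),(439,164),(334,44),(445,43)],.032)*1000
print(inF('tray',P))
P=ray(c,[(201,163),(307,162),(195,9),(311,8)],.038)*1000
print('fresh',inF('tray',P))
L('tray',-112,0,12)
L('tray',-4,0,12)
E
```

```text
[[-42.6  29.3]
 [-41.4 -36.2]
 [ 23.9  32.4]
 [ 25.5 -28.7]]
fresh [[-40.9 105.9]
 [-39.9  44.8]
 [ 38.8 106.2]
 [ 39.6  46.9]]
t=24.48 pos [446.8 289.5 117.8] h -88.66 -> travel [0.0527 0.003  0.0769] twist 0.0008 rows>=1.5 F [ 1.3 -0.4 -1.3] g 0.222 q7 -2.16
t=24.48 pos [446.8 289.5 117.8] h -88.66 -> travel [0.0548 0.111  0.0776] twist 0.0008 rows>=2.3 F [ 1.3 -0.4 -1.3] g 0.222 q7 -2.16
```

```bash
python3 -m pendant '[{"travel":[0,0,0.025],"twist":0},{"travel":[0.02,0,0.06],"twist":0},{"travel":[0.045,0,0.077],"twist":0},{"travel":[0.053,0.001,0.077],"twist":0},{"travel":[0.054,0.003,0.077],"twist":0},{"travel":[0.054,0.003,0.077],"twist":0}]'
python3 - <<'E'
from h import *
L('tray',-4,0,12)
s,im=snap('wrist','w16')
cv2.imwrite('pics/w16c.png',cv2.resize(cv2.cvtColor(im,4)[0:100,150:350],None,fx=4,fy=4,interpolation=cv2.INTER_CUBIC))
E
```

```text
time: 25.22
position: [0.4532, 0.2143, 0.0642]
tool_rot: [1.204, 1.21, -1.173]
ft_force: [0.1, -0.2, -2.2]
grip_width: 0.227
t=25.23 pos [453.2 214.3  64.2] h -88.57 -> travel [0.0016 0.1074 0.0022] twist 0.0023 rows>=1.7 F [ 0.1 -0.2 -2.2] g 0.227 q7 -2.02
```

View pics/w16c.png

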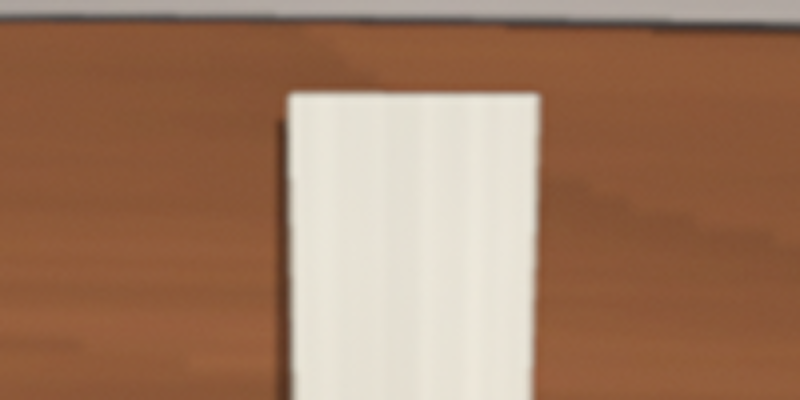

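```bash
python3 -c "
from h import *
L('tray',-4,0,12)"
```

```text
t=25.27 pos [453.2 214.2  64.3] h -88.57 -> travel [0.0018 0.1074 0.0021] twist 0.0022 rows>=1.7 F [ 0.3 -0.6 -1.9] g 0.226 q7 -2.02
```

```bash
python3 -m pendant '[{"travel":[0.001,0.006,0.002],"twist":0.002},{"travel":[0.002,0.02,0.002],"twist":0.002},{"travel":[0.002,0.04,0.002],"twist":0.002},{"travel":[0.002,0.065,0.002],"twist":0.002},{"travel":[0.002,0.09,0.002],"twist":0.002},{"travel":[0.002,0.104,0.002],"twist":0.002},{"travel":[0.002,0.107,0.002],"twist":0.002},{"travel":[0.002,0.107,0.002],"twist":0.002},{"travel":[0.002,0.107,0.002],"twist":0.002}]'
python3 - <<'E'
from h import *
L('tray',-4,0,12)
s,im=snap('wrist','w17')
print(toolyz([(331,165)],.032,s))
E
```

```text
time: 26.4
position: [0.5594, 0.215, 0.0644]
tool_rot: [1.205, 1.209, -1.175]
ft_force: [-0.3, 0.1, -1.5]
grip_width: 0.227
t=26.40 pos [559.4 215.   64.4] h -88.65 -> travel [-0.0004  0.0012  0.0003] twist 0.0008 rows>=0.0 F [-0.3  0.1 -1.5] g 0.227 q7 -1.90
[[43.4 46.4]]
```

View pics/w17.png

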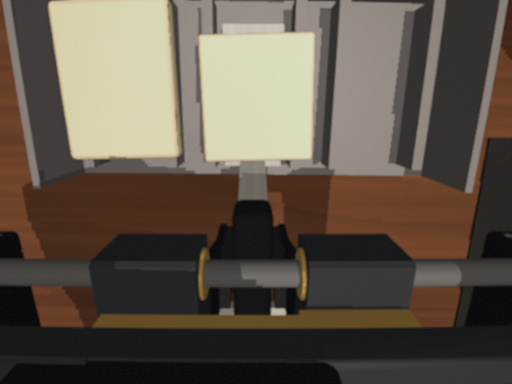

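```bash
python3 -m pendant '[{"travel":[-0.004,0,0],"twist":0},{"travel":[-0.008,0,0],"twist":0},{"travel":[-0.01,0,0],"twist":0},{"travel":[-0.012,0,0],"twist":0},{"travel":[-0.014,0,0],"twist":0},{"travel":[-0.018,0,0],"twist":0},{"travel":[-0.025,0,0],"twist":0},{"travel":[-0.034,0,0],"twist":0},{"travel":[-0.042,0,0],"twist":0},{"travel":[-0.045,0,0],"twist":0}]'
python3 - <<'E'
from h import *
L('tray',-112,0,63)
go(490,65,116,-86); L('rack',-112,76,63)
s,im=snap('wrist','w18')
E
```

```text
time: 27.7
position: [0.5591, 0.215, 0.1106]
tool_rot: [1.206, 1.209, -1.173]
ft_force: [0.2, 0.4, -2.2]
grip_width: 0.226
t=27.70 pos [559.1 215.  110.6] h -88.65 -> travel [-0.0075 -0.1063 -0.0004] twist 0.0008 rows>=1.7 F [ 0.2  0.4 -2.2] g 0.226 q7 -1.91
t=27.70 pos [559.1 215.  110.6] h -88.65 -> travel [-0.0079 -0.0724  0.1483] twist -0.0463 rows>=2.6 F [ 0.2  0.4 -2.2] g 0.226 q7 -1.91
t=27.70 pos [559.1 215.  110.6] h -88.65 -> travel [-0.0107 -0.1509  0.3789] twist -0.1074 rows>=6.5 F [ 0.2  0.4 -2.2] g 0.226 q7 -1.91
```

View pics/w18.png

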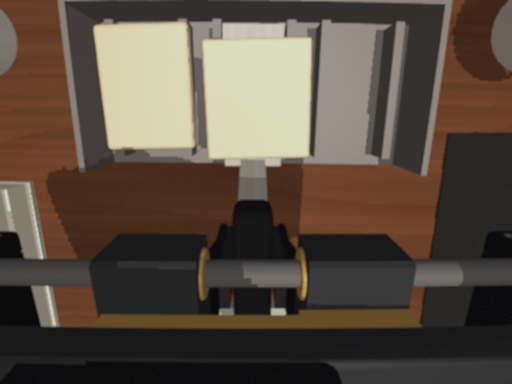

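```bash
python3 -c "
from h import *
go(470,120,118,-87)"
python3 -m pendant '[{"travel":[-0.002,-0.008,0],"twist":0},{"travel":[-0.004,-0.024,0],"twist":0},{"travel":[-0.006,-0.046,0.004],"twist":0},{"travel":[-0.008,-0.066,0.014],"twist":-0.005},{"travel":[-0.008,-0.08,0.03],"twist":-0.01},{"travel":[-0.008,-0.088,0.05],"twist":-0.02},{"travel":[-0.008,-0.088,0.07],"twist":-0.025},{"travel":[-0.008,-0.088,0.084],"twist":-0.03},{"travel":[-0.008,-0.088,0.092],"twist":-0.03},{"travel":[-0.008,-0.088,0.093],"twist":-0.03}]'
python3 -c "
from h import *
L('rack',-112,76,63)"
```

```text
t=27.75 pos [559.  215.  110.6] h -88.65 -> travel [-0.0099 -0.0911  0.0928] twist -0.0289 rows>=2.1 F [ 0.6 -0.  -1.6] g 0.223 q7 -1.91
time: 29.0
position: [0.4732, 0.1195, 0.1161]
tool_rot: [1.185, 1.222, -1.152]
ft_force: [0.0, 0.2, -2.2]
grip_width: 0.225
t=29.00 pos [473.2 119.5 116.1] h -86.99 -> travel [-0.0027 -0.0712  0.2835] twist -0.0783 rows>=4.7 F [ 0.   0.2 -2.2] g 0.225 q7 -1.80
```

```bash
python3 -m pendant '[{"travel":[0,-0.002,0.01],"twist":0},{"travel":[0,-0.007,0.03],"twist":-0.01},{"travel":[0,-0.015,0.06],"twist":-0.02},{"travel":[0,-0.025,0.1],"twist":-0.03},{"travel":[0,-0.035,0.14],"twist":-0.04},{"travel":[0,-0.045,0.18],"twist":-0.055},{"travel":[0,-0.055,0.22],"twist":-0.07},{"travel":[0,-0.064,0.255],"twist":-0.078},{"travel":[0,-0.07,0.277],"twist":-0.078},{"travel":[0,-0.071,0.284],"twist":-0.078}]'
python3 -m pendant '[{"travel":[0,0,0],"twist":0},{"travel":[0,0,0],"twist":0}]'
python3 - <<'E'
from h import *
L('rack',-112,76,63)
L('rack',4,76,33)
s,im=snap('wrist','w19')
E
```

```text
time: 30.25
position: [0.4168, -0.1691, 0.1132]
tool_rot: [1.128, 1.255, -1.096]
ft_force: [0.3, 0.4, -1.6]
grip_width: 0.227
time: 30.5
position: [0.4171, -0.1681, 0.1131]
tool_rot: [1.127, 1.256, -1.095]
ft_force: [0.8, 0.3, -2.9]
grip_width: 0.224
t=30.50 pos [ 417.1 -168.1  113.1] h -82.55 -> travel [-0.0027  0.     -0.0007] twist -0.0009 rows>=0.0 F [ 0.8  0.3 -2.9] g 0.224 q7 -1.11
t=30.50 pos [ 417.1 -168.1  113.1] h -82.55 -> travel [ 2.990e-02  1.153e-01 -1.000e-04] twist -0.0009 rows>=1.9 F [ 0.8  0.3 -2.9] g 0.224 q7 -1.11
```

View pics/w19.png

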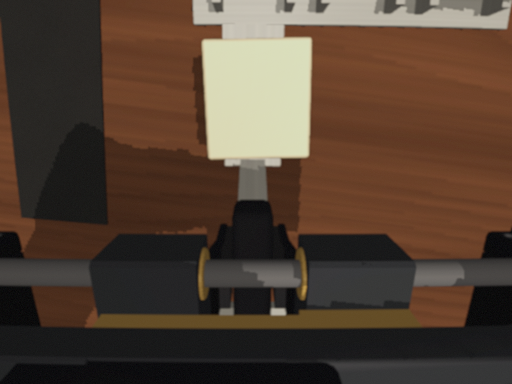

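```bash
python3 -m pendant '[{"travel":[0.006,0.008,0],"twist":0},{"travel":[0.014,0.024,0],"twist":0},{"travel":[0.022,0.046,0],"twist":0},{"travel":[0.028,0.07,0],"twist":0},{"travel":[0.029,0.092,0],"twist":0},{"travel":[0.03,0.107,0],"twist":0},{"travel":[0.03,0.114,0],"twist":0},{"travel":[0.03,0.115,0],"twist":0},{"travel":[0.03,0.115,0],"twist":0}]'
python3 - <<'E'
from h import *
L('rack',4,76,12)
s,im=snap('wrist','w20')
E
```

```text
time: 31.68
position: [0.5311, -0.1532, 0.0856]
tool_rot: [1.127, 1.256, -1.095]
ft_force: [0.6, -0.1, -1.7]
grip_width: 0.224
t=31.68 pos [ 531.1 -153.2   85.6] h -82.58 -> travel [ 0.0209  0.0005 -0.0001] twist -0.0013 rows>=0.3 F [ 0.6 -0.1 -1.7] g 0.224 q7 -1.06
```

View pics/w20.png

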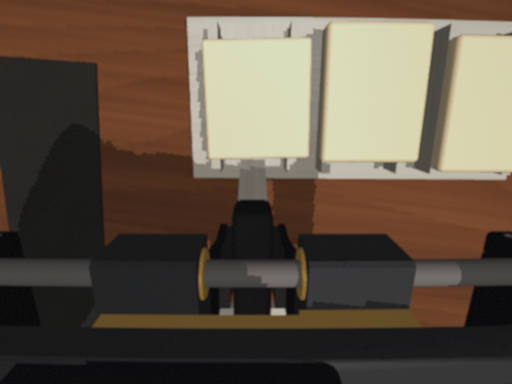

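```bash
python3 -m pendant '[{"travel":[0.005,0,0],"twist":0},{"travel":[0.009,0,0],"twist":0},{"travel":[0.013,0,0],"twist":0},{"travel":[0.018,0,0],"twist":0},{"travel":[0.021,0,0],"twist":0},{"travel":[0.021,0,0],"twist":0},{"travel":[0.021,0,0],"twist":0}]'
python3 - <<'E'
from h import *
s,im=snap('wrist','w21'); go(0,0,0,0,s)
E
```

```text
time: 32.6
position: [0.5317, -0.1531, 0.0648]
tool_rot: [1.127, 1.256, -1.095]
ft_force: [0.2, 0.6, -1.8]
grip_width: 0.227
t=32.60 pos [ 531.7 -153.1   64.8] h -82.58 -> travel [ 0.0545 -0.5087 -0.2202] twist -1.4413 rows>=8.9 F [ 0.2  0.6 -1.8] g 0.227 q7 -1.04
```

View pics/w21.png

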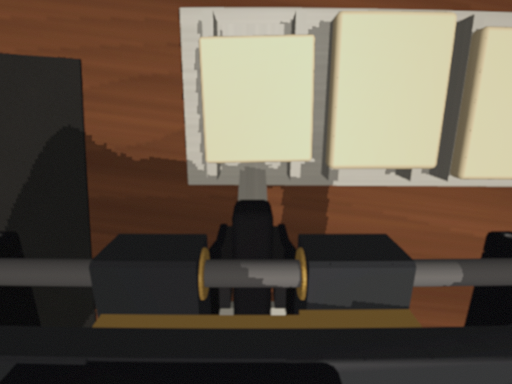

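```bash
python3 -m pendant '[{"travel":[0,-0.01,0],"twist":0},{"travel":[0,-0.03,0],"twist":0},{"travel":[0,-0.06,0],"twist":0},{"travel":[0,-0.09,0],"twist":0},{"travel":[0,-0.112,0],"twist":0},{"travel":[0,-0.118,0.01],"twist":0},{"travel":[0,-0.118,0.04],"twist":0},{"travel":[0,-0.115,0.072],"twist":0},{"travel":[0,-0.115,0.077],"twist":0},{"travel":[0,-0.115,0.077],"twist":0}]'
python3 - <<'E'
from h import *
s={'position':np.array([.5317,-.1531,.0648]),'tool_rot':np.array([1.127,1.256,-1.095])}
c=cam('wrist',s)
print('worn',inF('rack',ray(c,[(205,162),(311,160),(202,39),(312,37)],.032)*1000))
print('M',inF('rack',ray(c,[(331,167),(438,166),(336,17),(448,17)],.038)*1000))
print('R near',inF('rack',ray(c,[(461,177),(512,178),(475,33)],.038)*1000))
L('rack',-112,0,12);L('rack',2,0,12)
E
```

```text
time: 33.9
position: [0.4276, -0.2446, 0.0619]
tool_rot: [1.128, 1.256, -1.096]
ft_force: [-0.6, 1.0, -1.7]
grip_width: 0.224
worn [[-34.9 104.4]
 [-33.3  41.6]
 [ 32.1 103.8]
 [ 33.4  44.5]]
M [[-36.4  31. ]
 [-35.3 -31.3]
 [ 41.7  33.7]
 [ 42.7 -24.6]]
R near [[-41.7 -46.1]
 [-42.  -77.2]
 [ 35.5 -40.3]]
t=33.90 pos [ 427.6 -244.6   61.9] h -82.62 -> travel [-0.0029 -0.0009 -0.0019] twist -0.0021 rows>=0.1 F [-0.6  1.  -1.7] g 0.224 q7 -0.84
t=33.90 pos [ 427.6 -244.6   61.9] h -82.62 -> travel [-0.0005  0.1131 -0.0016] twist -0.0021 rows>=1.8 F [-0.6  1.  -1.7] g 0.224 q7 -0.84
```

```bash
python3 -m pendant '[{"travel":[-0.002,0.006,-0.002],"twist":-0.002},{"travel":[-0.002,0.02,-0.002],"twist":-0.002},{"travel":[-0.002,0.04,-0.002],"twist":-0.002},{"travel":[-0.002,0.065,-0.002],"twist":-0.002},{"travel":[-0.002,0.09,-0.002],"twist":-0.002},{"travel":[-0.002,0.107,-0.002],"twist":-0.002},{"travel":[-0.002,0.111,-0.002],"twist":-0.002},{"travel":[-0.002,0.111,-0.002],"twist":-0.002},{"travel":[-0.002,0.111,-0.002],"twist":-0.002}]'
python3 - <<'E'
from h import *
L('rack',1,0,12)
s,im=snap('wrist','w22')
E
```

```text
time: 35.02
position: [0.5364, -0.2288, 0.0662]
tool_rot: [1.127, 1.257, -1.096]
ft_force: [-0.2, -0.3, -1.8]
grip_width: 0.225
t=35.02 pos [ 536.4 -228.8   66.2] h -82.57 -> travel [0.0015 0.0021 0.0001] twist -0.0013 rows>=0.0 F [-0.2 -0.3 -1.8] g 0.225 q7 -0.87
```

View pics/w22.png

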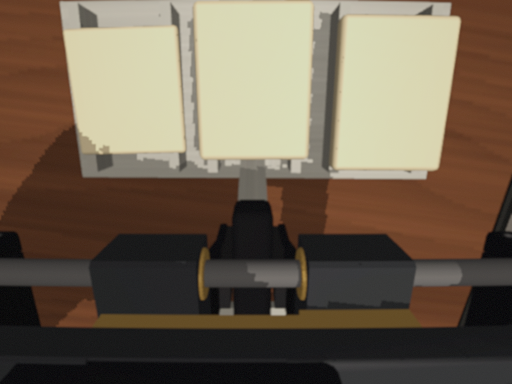

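```bash
python3 -m pendant '[{"travel":[-0.002,0.002,0],"twist":0},{"travel":[-0.006,0.002,0],"twist":0},{"travel":[-0.008,0.002,0],"twist":0},{"travel":[-0.01,0.002,0],"twist":0},{"travel":[-0.012,0.002,0],"twist":0},{"travel":[-0.015,0.002,0],"twist":0},{"travel":[-0.021,0.002,0],"twist":0},{"travel":[-0.03,0.002,0],"twist":0},{"travel":[-0.04,0.002,0],"twist":0},{"travel":[-0.045,0.002,0],"twist":0}]'
python3 - <<'E'
from h import *
go(465,-75,118,-84)
s,im=snap('wrist','w23')
E
```

```text
time: 36.33
position: [0.538, -0.2291, 0.1125]
tool_rot: [1.127, 1.255, -1.095]
ft_force: [0.6, -0.3, -1.7]
grip_width: 0.225
t=36.33 pos [ 538.  -229.1  112.5] h -82.57 -> travel [-0.0061 -0.0524 -0.1622] twist 0.0249 rows>=2.7 F [ 0.6 -0.3 -1.7] g 0.225 q7 -0.91
```

View pics/w23.png

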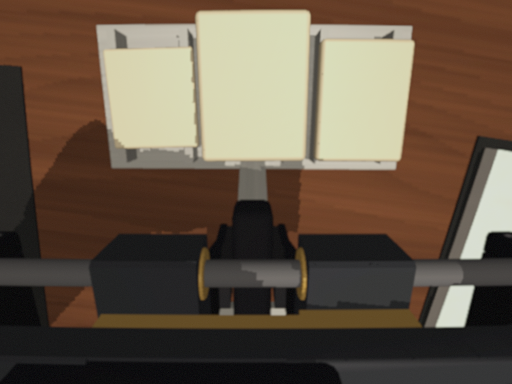

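```bash
python3 -c "
from h import *
go(496,-45,117,-85.6)"
python3 -m pendant '[{"travel":[-0.001,-0.001,-0.009],"twist":0},{"travel":[-0.002,-0.003,-0.027],"twist":0.01},{"travel":[-0.004,-0.006,-0.052],"twist":0.02},{"travel":[-0.005,-0.009,-0.081],"twist":0.03},{"travel":[-0.005,-0.012,-0.111],"twist":0.04},{"travel":[-0.005,-0.015,-0.14],"twist":0.05},{"travel":[-0.005,-0.017,-0.164],"twist":0.053},{"travel":[-0.005,-0.018,-0.181],"twist":0.053},{"travel":[-0.005,-0.018,-0.188],"twist":0.053},{"travel":[-0.005,-0.018,-0.188],"twist":0.053}]'
python3 -c "
from h import *
L('tray',-112,-76,63)"
```

```text
t=36.38 pos [ 538.2 -229.1  112.8] h -82.57 -> travel [-0.0039 -0.018  -0.188 ] twist 0.0528 rows>=3.0 F [-0.3  0.1 -1.4] g 0.227 q7 -0.91
time: 37.62
position: [0.4958, -0.0447, 0.118]
tool_rot: [1.167, 1.232, -1.133]
ft_force: [0.9, -0.5, -1.7]
grip_width: 0.227
t=37.62 pos [495.8 -44.7 118. ] h -85.56 -> travel [ 0.0025 -0.0277 -0.1843] twist 0.0548 rows>=3.0 F [ 0.9 -0.5 -1.7] g 0.227 q7 -1.40
```

```bash
python3 -m pendant '[{"travel":[0,-0.001,-0.009],"twist":0},{"travel":[0,-0.004,-0.027],"twist":0.01},{"travel":[0,-0.008,-0.052],"twist":0.02},{"travel":[0,-0.012,-0.081],"twist":0.03},{"travel":[0,-0.016,-0.111],"twist":0.04},{"travel":[0,-0.02,-0.138],"twist":0.05},{"travel":[0.001,-0.024,-0.162],"twist":0.055},{"travel":[0.002,-0.027,-0.178],"twist":0.055},{"travel":[0.002,-0.0277,-0.184],"twist":0.055},{"travel":[0.002,-0.0277,-0.184],"twist":0.055}]'
python3 - <<'E'
from h import *
L('tray',-112,-76,63); L('tray',-4,-76,33)
s,im=snap('wrist','w24')
E
```

```text
time: 38.88
position: [0.4542, 0.1362, 0.1163]
tool_rot: [1.208, 1.207, -1.173]
ft_force: [0.4, 0.2, -2.0]
grip_width: 0.226
t=38.88 pos [454.2 136.2 116.3] h -88.72 -> travel [ 0.0005 -0.0002 -0.0007] twist -0.0003 rows>=0.0 F [ 0.4  0.2 -2. ] g 0.226 q7 -1.89
t=38.88 pos [454.2 136.2 116.3] h -88.72 -> travel [0.0329 0.1071 0.    ] twist -0.0003 rows>=1.8 F [ 0.4  0.2 -2. ] g 0.226 q7 -1.89
```

View pics/w24.png

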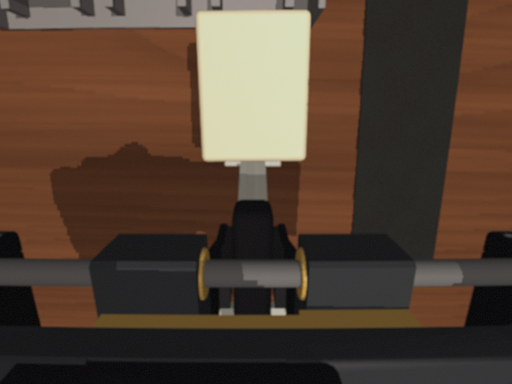

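```bash
python3 -m pendant '[{"travel":[0.006,0.008,0],"twist":0},{"travel":[0.014,0.024,0],"twist":0},{"travel":[0.022,0.044,0],"twist":0},{"travel":[0.028,0.066,0],"twist":0},{"travel":[0.03,0.086,0],"twist":0},{"travel":[0.031,0.1,0],"twist":0},{"travel":[0.032,0.106,0],"twist":0},{"travel":[0.032,0.107,0],"twist":0},{"travel":[0.032,0.107,0],"twist":0}]'
python3 - <<'E'
from h import *
L('tray',-4,-76,12)
s,im=snap('wrist','w25')
E
```

```text
time: 40.05
position: [0.5615, 0.1382, 0.0867]
tool_rot: [1.208, 1.207, -1.174]
ft_force: [0.1, -0.2, -1.9]
grip_width: 0.22
t=40.05 pos [561.5 138.2  86.7] h -88.76 -> travel [ 0.0219  0.     -0.0004] twist -0.0010 rows>=0.4 F [ 0.1 -0.2 -1.9] g 0.220 q7 -1.74
```

View pics/w25.png

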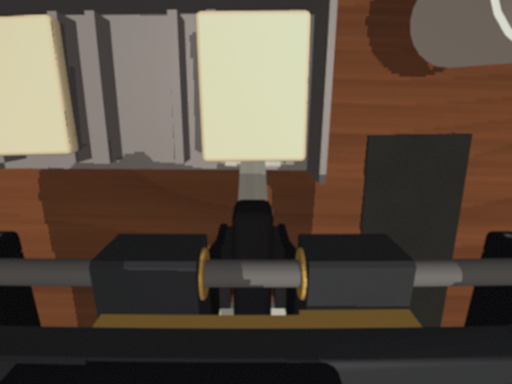

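```bash
python3 -m pendant '[{"travel":[0.005,0,0],"twist":0},{"travel":[0.009,0,0],"twist":0},{"travel":[0.013,0,0],"twist":0},{"travel":[0.018,0,0],"twist":0},{"travel":[0.022,0,0],"twist":0},{"travel":[0.022,0,0],"twist":0},{"travel":[0.022,0,0],"twist":0}]'
python3 - <<'E'
from h import *
s,im=snap('wrist','w26'); go(0,0,0,0,s)
E
```

```text
time: 40.98
position: [0.5621, 0.1385, 0.0649]
tool_rot: [1.208, 1.207, -1.174]
ft_force: [-0.8, -0.5, -0.6]
grip_width: 0.222
t=40.98 pos [562.1 138.5  64.9] h -88.75 -> travel [ 0.0514 -0.5663  0.1266] twist -1.5490 rows>=9.3 F [-0.8 -0.5 -0.6] g 0.222 q7 -1.73
```

View pics/w26.png

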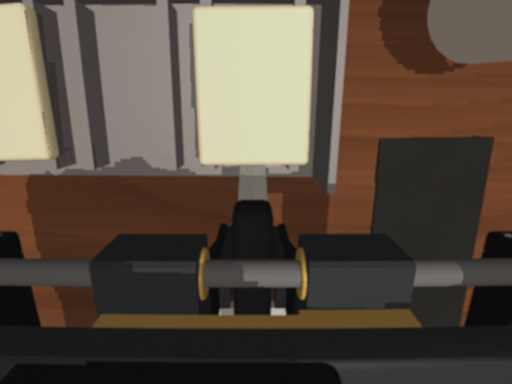

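Slab 2 sits in the right bay. I withdraw and go for the third slab (rack bay0).

```bash
python3 -m pendant '[{"travel":[0,-0.01,0],"twist":0},{"travel":[0,-0.03,0],"twist":0},{"travel":[0,-0.06,0],"twist":0},{"travel":[0,-0.09,0],"twist":0},{"travel":[0,-0.105,0],"twist":0},{"travel":[-0.02,-0.11,0],"twist":0},{"travel":[-0.05,-0.11,0],"twist":0},{"travel":[-0.05,-0.11,0],"twist":0}]'
python3 - <<'E'
from h import *
L('rack',-112,-76.5,60)
s,im=snap('top','t27')
cv2.imwrite('pics/t27c.png',cv2.resize(cv2.cvtColor(im,4)[130:240,100:340],None,fx=3.3,fy=3.3,interpolation=cv2.INTER_CUBIC))
E
```

```text
time: 42.02
position: [0.4532, 0.1366, 0.1149]
tool_rot: [1.213, 1.205, -1.168]
ft_force: [0.1, -0.1, -1.1]
grip_width: 0.228
t=42.02 pos [453.2 136.6 114.9] h -88.75 -> travel [-0.0026 -0.027   0.4548] twist -0.1091 rows>=7.3 F [ 0.1 -0.1 -1.1] g 0.228 q7 -1.89
```

View pics/t27c.png

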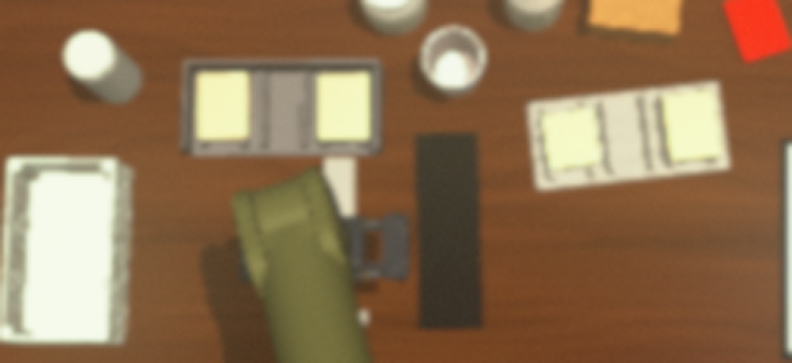

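```bash
python3 - <<'E'
from h import *
s={'position':np.array([.5364,-.2288,.0662]),'tool_rot':np.array([1.127,1.257,-1.096])}
c=cam('wrist',s)
print('R',inF('rack',ray(c,[(333,169),(440,170),(342,17),(458,19)],.038)*1000))
E
python3 -m pendant '[{"travel":[0,-0.003,0.05],"twist":-0.02},{"travel":[0,-0.006,0.11],"twist":-0.03},{"travel":[0,-0.01,0.17],"twist":-0.05},{"travel":[0,-0.014,0.23],"twist":-0.06},{"travel":[0,-0.018,0.29],"twist":-0.08},{"travel":[0,-0.021,0.35],"twist":-0.1},{"travel":[0,-0.025,0.41],"twist":-0.109},{"travel":[0,-0.027,0.445],"twist":-0.109},{"travel":[0,-0.027,0.455],"twist":-0.109},{"travel":[0,-0.027,0.455],"twist":-0.109}]'
python3 - <<'E'
from h import *
L('rack',-112,-76,12)
s,im=snap('wrist','w28')
E
```

```text
R [[ -42.7  -46.3]
 [ -42.8 -109.3]
 [  37.1  -45.4]
 [  37.3 -106.5]]
time: 43.32
position: [0.4344, -0.319, 0.1083]
tool_rot: [1.129, 1.255, -1.093]
ft_force: [0.1, -0.5, -2.2]
grip_width: 0.223
t=43.33 pos [ 434.4 -319.   108.3] h -82.56 -> travel [ 0.0435  0.0006 -0.0003] twist -0.0010 rows>=0.7 F [ 0.1 -0.5 -2.2] g 0.223 q7 -0.66
```

View pics/w28.png

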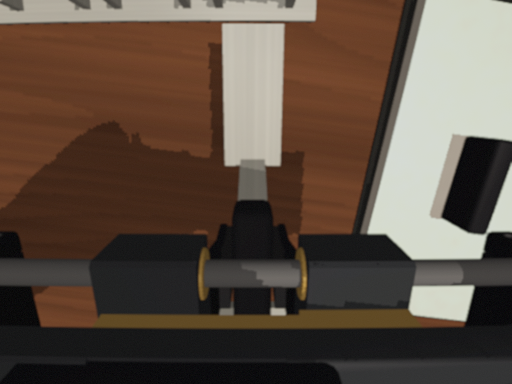

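Run:
```python
from h import *
s=ctrl.get_state(); print(toolyz([(316,20)],.004,s), toolyz([(222,26),(284,26)],s['position'][2]-.0498,s)); L('rack',-112,-76,12)
```

```text
[[139.6  47.4]] [[122.5 -18.1]
 [122.5  18.3]]
t=43.38 pos [ 434.8 -317.9  108.4] h -82.46 -> travel [0.0436 0.     0.0007] twist 0.0007 rows>=0.7 F [ 0.1  1.3 -1.6] g 0.227 q7 -0.66
```

```bash
python3 -m pendant '[{"travel":[0.02,0,0.001],"twist":0},{"travel":[0.038,0,0.001],"twist":0},{"travel":[0.0435,0,0.001],"twist":0},{"travel":[0.0435,0.006,0.001],"twist":0},{"travel":[0.0435,0.024,0.001],"twist":0},{"travel":[0.0435,0.05,0.001],"twist":0},{"travel":[0.0435,0.08,0.001],"twist":0},{"travel":[0.0435,0.1,0.001],"twist":0},{"travel":[0.0435,0.107,0.001],"twist":0},{"travel":[0.0435,0.107,0.001],"twist":0}]'
python3 -m pendant '[{"travel":[0,0,0],"twist":0}]'
python3 - <<'E'
from h import *
L('rack',-4.5,-76,12)
s,im=snap('wrist','w29')
E
```

```text
time: 44.62
position: [0.5426, -0.3043, 0.0676]
tool_rot: [1.128, 1.256, -1.09]
ft_force: [-0.5, -0.2, -2.2]
grip_width: 0.225
time: 44.75
position: [0.5417, -0.3049, 0.0676]
tool_rot: [1.128, 1.256, -1.092]
ft_force: [0.3, 0.1, -2.4]
grip_width: 0.226
t=44.75 pos [ 541.7 -304.9   67.6] h -82.48 -> travel [0.0028 0.0009 0.    ] twist 0.0004 rows>=0.0 F [ 0.3  0.1 -2.4] g 0.226 q7 -0.68
```

View pics/w29.png

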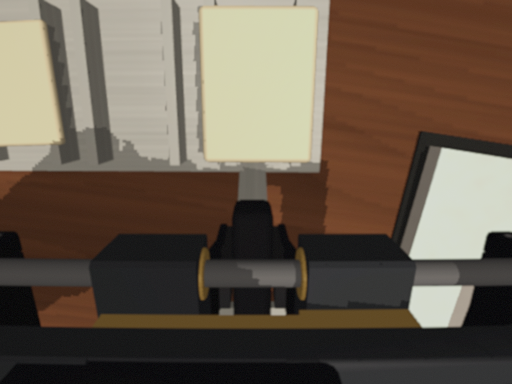

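```bash
python3 -m pendant '[{"travel":[-0.004,-0.001,0],"twist":0},{"travel":[-0.006,-0.001,0],"twist":0},{"travel":[-0.008,-0.001,0],"twist":0},{"travel":[-0.01,-0.001,0],"twist":0},{"travel":[-0.012,-0.001,0],"twist":0},{"travel":[-0.015,-0.001,0],"twist":0},{"travel":[-0.021,-0.001,0],"twist":0},{"travel":[-0.03,-0.001,0],"twist":0},{"travel":[-0.04,-0.001,0],"twist":0},{"travel":[-0.045,-0.001,0],"twist":0}]'
python3 - <<'E'
from h import *
go(500,-60,117,-85.6)
s,im=snap('wrist','w30')
E
```

```text
time: 46.05
position: [0.5402, -0.3057, 0.1139]
tool_rot: [1.129, 1.255, -1.091]
ft_force: [1.1, -0.6, -3.2]
grip_width: 0.226
t=46.05 pos [ 540.2 -305.7  113.9] h -82.48 -> travel [-0.0021 -0.0077 -0.2488] twist 0.0545 rows>=4.0 F [ 1.1 -0.6 -3.2] g 0.226 q7 -0.71
```

View pics/w30.png

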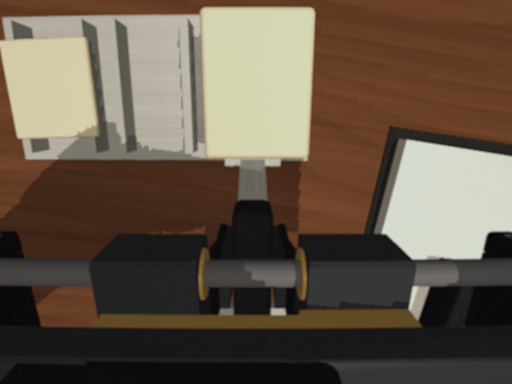

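```bash
python3 -m pendant '[{"travel":[0,0,-0.01],"twist":0},{"travel":[0,-0.001,-0.03],"twist":0.005},{"travel":[-0.001,-0.002,-0.06],"twist":0.015},{"travel":[-0.001,-0.003,-0.098],"twist":0.025},{"travel":[-0.002,-0.004,-0.14],"twist":0.035},{"travel":[-0.002,-0.005,-0.18],"twist":0.045},{"travel":[-0.002,-0.006,-0.213],"twist":0.055},{"travel":[-0.002,-0.007,-0.237],"twist":0.055},{"travel":[-0.002,-0.0077,-0.248],"twist":0.055},{"travel":[-0.002,-0.0077,-0.249],"twist":0.055}]'
python3 -c "
from h import *
L('tray',-112,2,63)"
```

```text
time: 47.35
position: [0.4999, -0.0594, 0.1171]
tool_rot: [1.169, 1.232, -1.13]
ft_force: [0.2, 0.4, -2.2]
grip_width: 0.223
t=47.35 pos [499.9 -59.4 117.1] h -85.56 -> travel [ 0.0025 -0.026  -0.2771] twist 0.0548 rows>=4.5 F [ 0.2  0.4 -2.2] g 0.223 q7 -1.34
```

```bash
python3 -m pendant '[{"travel":[0,-0.001,-0.01],"twist":0},{"travel":[0,-0.003,-0.03],"twist":0.005},{"travel":[0,-0.006,-0.06],"twist":0.015},{"travel":[0,-0.01,-0.1],"twist":0.025},{"travel":[0,-0.014,-0.145],"twist":0.035},{"travel":[0,-0.018,-0.19],"twist":0.045},{"travel":[0,-0.022,-0.228],"twist":0.055},{"travel":[0,-0.025,-0.257],"twist":0.055},{"travel":[0.001,-0.026,-0.273],"twist":0.055},{"travel":[0.002,-0.026,-0.277],"twist":0.055}]'
python3 -m pendant '[{"travel":[0,0,0],"twist":0},{"travel":[0,0,0],"twist":0}]'
python3 - <<'E'
from h import *
L('tray',-3,2,33)
s,im=snap('wrist','w31')
E
```

```text
time: 48.6
position: [0.4527, 0.2149, 0.1161]
tool_rot: [1.21, 1.207, -1.17]
ft_force: [0.2, -0.2, -2.8]
grip_width: 0.227
time: 48.85
position: [0.4531, 0.2135, 0.116]
tool_rot: [1.211, 1.206, -1.172]
ft_force: [-0.2, -0.2, -3.3]
grip_width: 0.229
t=48.85 pos [453.1 213.5 116. ] h -88.82 -> travel [ 0.033   0.1077 -0.0008] twist -0.0021 rows>=1.8 F [-0.2 -0.2 -3.3] g 0.229 q7 -2.01
```

View pics/w31.png

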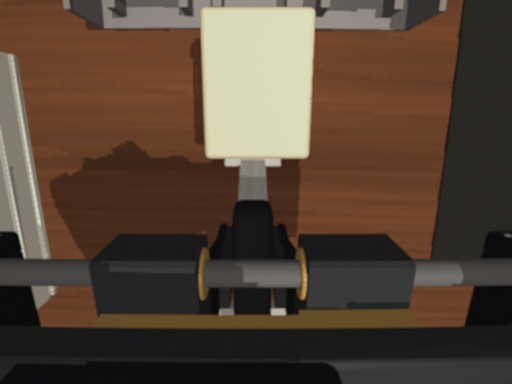

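```bash
python3 -m pendant '[{"travel":[0.004,0.008,0],"twist":0},{"travel":[0.01,0.024,0],"twist":0},{"travel":[0.015,0.044,0],"twist":0},{"travel":[0.018,0.066,0],"twist":0},{"travel":[0.02,0.086,0],"twist":0},{"travel":[0.02,0.1,0],"twist":0},{"travel":[0.021,0.107,0],"twist":0},{"travel":[0.021,0.1075,0],"twist":0},{"travel":[0.021,0.1075,0],"twist":0}]'
python3 - <<'E'
from h import *
L('tray',-3,2,12)
s,im=snap('wrist','w32')
E
```

```text
time: 50.02
position: [0.5604, 0.2162, 0.0977]
tool_rot: [1.211, 1.207, -1.172]
ft_force: [-0.0, -0.0, -3.1]
grip_width: 0.223
t=50.02 pos [560.4 216.2  97.7] h -88.79 -> travel [ 0.0329  0.0004 -0.0003] twist -0.0016 rows>=0.5 F [-0.  -0.  -3.1] g 0.223 q7 -1.83
```

View pics/w32.png

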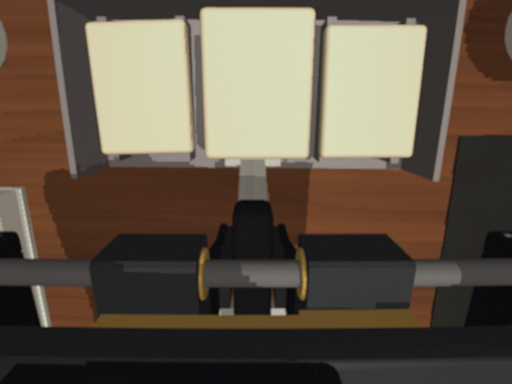

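```bash
python3 -m pendant '[{"travel":[0.005,0,0],"twist":0},{"travel":[0.011,0,0],"twist":0},{"travel":[0.016,0,0],"twist":0},{"travel":[0.02,0,0],"twist":0},{"travel":[0.024,0,0],"twist":0},{"travel":[0.029,0,0],"twist":0},{"travel":[0.032,0,0],"twist":0},{"travel":[0.032,0,0],"twist":0},{"travel":[0.032,0,0],"twist":0}]'
python3 - <<'E'
from h import *
s,im=snap('wrist','w33'); go(0,0,0,0,s)
E
```

```text
time: 51.2
position: [0.5613, 0.2166, 0.066]
tool_rot: [1.211, 1.206, -1.172]
ft_force: [-0.3, 0.5, -1.9]
grip_width: 0.223
t=51.20 pos [561.3 216.6  66. ] h -88.78 -> travel [ 0.0502 -0.5673  0.2051] twist -1.5496 rows>=9.7 F [-0.3  0.5 -1.9] g 0.223 q7 -1.81
```

View pics/w33.png

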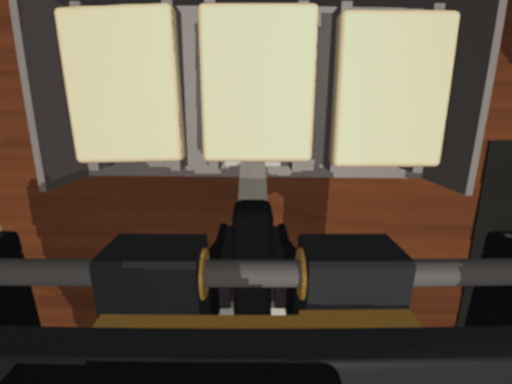

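All three fresh slabs lie side by side in the tray. I withdraw and return the lifter to the strip.

```bash
python3 -m pendant '[{"travel":[0,-0.01,0],"twist":0},{"travel":[0,-0.03,0],"twist":0},{"travel":[0,-0.06,0],"twist":0},{"travel":[0,-0.09,0],"twist":0},{"travel":[0,-0.105,0],"twist":0},{"travel":[-0.02,-0.11,0],"twist":0},{"travel":[-0.03,-0.11,0],"twist":0},{"travel":[-0.03,-0.11,0],"twist":0}]'
python3 - <<'E'
from h import *
L('rest',65,0,30)
E
```

```text
time: 52.25
position: [0.4519, 0.2145, 0.0943]
tool_rot: [1.214, 1.206, -1.169]
ft_force: [0.7, 0.2, -2.0]
grip_width: 0.224
t=52.25 pos [451.9 214.5  94.3] h -88.79 -> travel [0.0102 0.0222 0.2088] twist -0.0331 rows>=3.4 F [ 0.7  0.2 -2. ] g 0.224 q7 -2.00
```

```bash
python3 -m pendant '[{"travel":[0,0,0.05],"twist":0},{"travel":[0,0,0.11],"twist":-0.01},{"travel":[0,0,0.165],"twist":-0.02},{"travel":[0.005,0.012,0.2],"twist":-0.033},{"travel":[0.01,0.022,0.209],"twist":-0.033},{"travel":[0.01,0.022,0.209],"twist":-0.033},{"travel":[0.01,0.022,0.209],"twist":-0.033},{"travel":[0.01,0.022,0.209],"twist":-0.033}]'
python3 - <<'E'
from h import *
L('rest',65,0,2)
s,im=snap('wrist','w34')
E
```

```text
time: 53.25
position: [0.4782, 0.007, 0.0829]
tool_rot: [1.188, 1.222, -1.144]
ft_force: [-0.6, 1.1, -0.7]
grip_width: 0.227
t=53.25 pos [478.2   7.   82.9] h -86.81 -> travel [ 0.0281 -0.0003  0.001 ] twist 0.0015 rows>=0.5 F [-0.6  1.1 -0.7] g 0.227 q7 -1.51
```

View pics/w34.png

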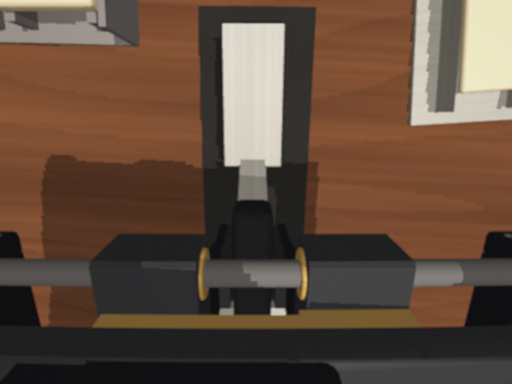

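Run:
```python
from h import *
s=ctrl.get_state(); c=cam('wrist',s); im=cv2.imread('pics/w34.png'); g=cv2.cvtColor(im,6)
a=edges(g,c,.002,(200,15),(204,140),half=5); b=edges(g,c,.002,(314,15),(307,150),half=5); d=edges(g,c,.002,(210,8),(305,8),half=4)
print(inF('rest',[a[0],b[0],d[0]]))
```

```text
edge pt (571.5,50.6) dir 2.94 deg n=25 res 0.28
edge pt (563.0,-29.4) dir 2.39 deg n=25 res 0.16
edge pt (623.4,3.5) dir 92.39 deg n=25 res 0.12
[[ 75.6  39.8]
 [ 63.2 -39.7]
 [125.2  -9.9]]
```

Strip model confirmed to within 0.3 mm. I lower the lifter onto it.

```bash
python3 -m pendant '[{"travel":[0.008,0,0.001],"twist":0},{"travel":[0.016,0,0.001],"twist":0},{"travel":[0.022,0,0.001],"twist":0},{"travel":[0.026,0,0.001],"twist":0},{"travel":[0.028,0,0.001],"twist":0},{"travel":[0.028,0,0.001],"twist":0},{"travel":[0.028,0,0.001],"twist":0}]'
python3 -c "
from h import *
L('rest',65,0,2)"
```

```text
time: 54.18
position: [0.4793, 0.0062, 0.0554]
tool_rot: [1.188, 1.221, -1.144]
ft_force: [-1.6, 0.8, 3.6]
grip_width: 0.226
t=54.17 pos [479.3   6.2  55.4] h -86.82 -> travel [ 0.0006 -0.0006 -0.0001] twist 0.0014 rows>=0.0 F [-1.6  0.8  3.6] g 0.226 q7 -1.47
```

```bash
python3 -m pendant '[{"travel":[0,0,0],"twist":0},{"travel":[0,0,0],"twist":0},{"travel":[0,0,0],"twist":0},{"travel":[0,0,0],"twist":0},{"travel":[-0.02,0,0],"twist":0},{"travel":[-0.07,0,0],"twist":0},{"travel":[-0.13,0,0],"twist":0},{"travel":[-0.19,0,0],"twist":0},{"travel":[-0.195,0,0],"twist":0}]' 1
python3 - <<'E'
from h import *
s,im=snap('wrist','w35'); go(477,-483,250,-1,s)
s,im=snap('top','t35')
cv2.imwrite('pics/t35c.png',cv2.resize(cv2.cvtColor(im,4)[90:260,100:380],None,fx=2.8,fy=2.8,interpolation=cv2.INTER_CUBIC))
E
```

```text
time: 55.3
position: [0.4765, 0.0043, 0.255]
tool_rot: [1.194, 1.217, -1.136]
ft_force: [1.0, 0.0, 0.0]
grip_width: 0.995
t=55.30 pos [476.5   4.3 255. ] h -86.82 -> travel [-0.0015 -0.0265  0.4866] twist -1.4979 rows>=8.0 F [1. 0. 0.] g 0.995 q7 -1.64
```

View pics/w35.png

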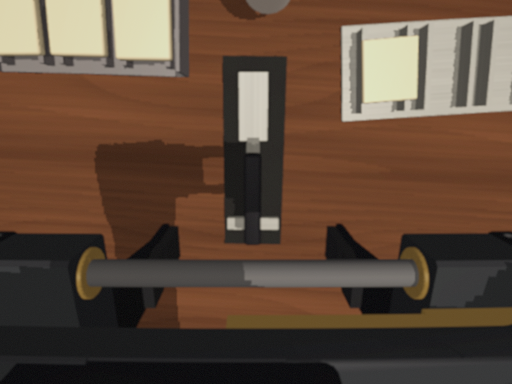

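View pics/t35c.png

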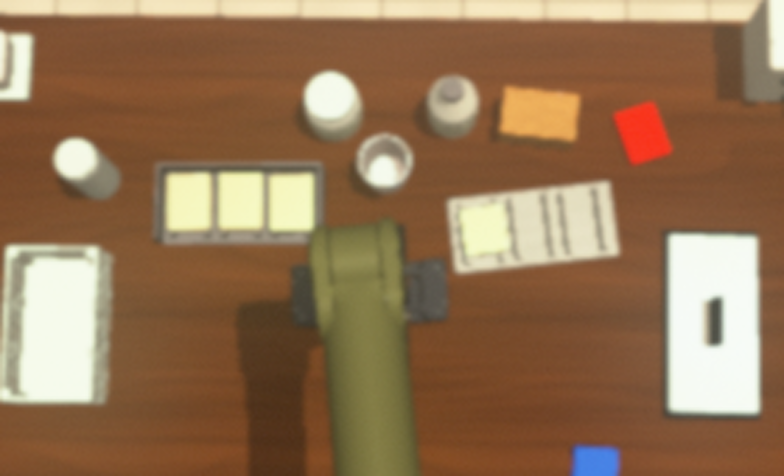

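```bash
python3 -c "
from h import *
go(477,-483.5,220,-90.7)"
python3 -m pendant '[{"travel":[0.03,-0.026,0.487],"twist":0.067},{"travel":[0.03,-0.026,0.487],"twist":0.067},{"travel":[0.03,-0.026,0.487],"twist":0.067},{"travel":[0.03,-0.026,0.487],"twist":0.067},{"travel":[0.03,-0.026,0.487],"twist":0.067},{"travel":[0.03,-0.026,0.487],"twist":0.067},{"travel":[0.03,-0.026,0.487],"twist":0.067},{"travel":[0.03,-0.026,0.487],"twist":0.067},{"travel":[0.03,-0.026,0.487],"twist":0.067},{"travel":[0.03,-0.026,0.487],"twist":0.067}]'
python3 - <<'E'
from h import *
go(477,-483.5,220,-90.7)
s,im=snap('wrist','w36');
E
```

```text
t=55.40 pos [474.3   4.3 250.9] h -86.81 -> travel [ 0.0254 -0.0251  0.4875] twist 0.0678 rows>=7.8 F [ 0.2  0.4 -0.3] g 1.003 q7 -1.64
time: 56.65
position: [0.4753, -0.4824, 0.2132]
tool_rot: [1.241, 1.194, -1.193]
ft_force: [-1.0, -0.6, 0.3]
grip_width: 1.0
t=56.65 pos [ 475.3 -482.4  213.2] h -90.73 -> travel [-0.0068  0.0019  0.0009] twist -0.0005 rows>=0.1 F [-1.  -0.6  0.3] g 1.000 q7 -0.49
```

View pics/w36.png

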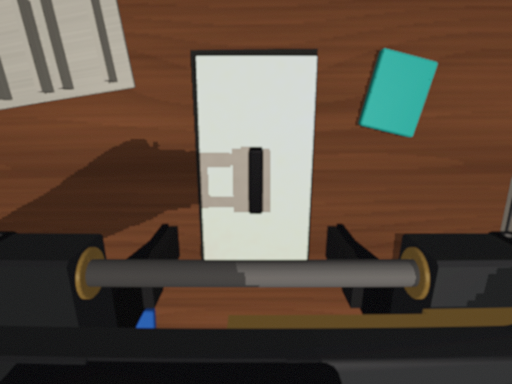

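Run:
```python
from h import *
s,im=snap('wrist','w37'); c=cam('wrist',s); g=cv2.cvtColor(im,cv2.COLOR_RGB2GRAY)
mrect(im.max(2)<70,c,.052,(240,140,272,222),'grip')
edges(g,c,.016,(198,65),(203,245),half=4); edges(g,c,.016,(315,65),(309,230),half=4); edges(g,c,.016,(205,56),(308,56),half=3)
go(477,-483.5,41,-90.7)
```

```text
grip px (250, 149, 13, 65) c [ 481.7 -483. ] wh [12.8 68.3] ang 89.54
edge pt (506.3,-418.9) dir 179.27 deg n=25 res 0.27
edge pt (494.0,-547.7) dir 179.24 deg n=25 res 0.27
edge pt (609.8,-488.8) dir 89.32 deg n=25 res 0.03
t=56.75 pos [ 477.  -481.2  214.5] h -90.55 -> travel [ 0.1734 -0.0049  0.0046] twist 0.0027 rows>=2.8 F [ 0.4  0.4 -0.2] g 0.997 q7 -0.49
```

```bash
python3 -c "
from h import *
go(479.3,-483,41,-90.7)"
python3 -m pendant '[{"travel":[0.05,-0.001,0.003],"twist":0.003},{"travel":[0.1,-0.002,0.004],"twist":0.003},{"travel":[0.14,-0.002,0.004],"twist":0.003},{"travel":[0.165,-0.002,0.004],"twist":0.003},{"travel":[0.173,-0.002,0.004],"twist":0.003},{"travel":[0.173,-0.002,0.004],"twist":0.003},{"travel":[0.173,-0.002,0.004],"twist":0.003}]'
python3 -c "
from h import *
go(479.3,-483,41,-90.7)"
```

```text
t=56.75 pos [ 477.  -481.2  214.5] h -90.55 -> travel [ 0.1735 -0.0026  0.0041] twist 0.0027 rows>=2.8 F [ 0.4  0.4 -0.2] g 0.997 q7 -0.49
time: 57.62
position: [0.4806, -0.4838, 0.0433]
tool_rot: [1.241, 1.189, -1.19]
ft_force: [-0.8, 0.8, 0.4]
grip_width: 1.001
t=57.62 pos [ 480.6 -483.8   43.3] h -90.71 -> travel [ 0.0023 -0.0014 -0.0008] twist -0.0002 rows>=0.0 F [-0.8  0.8  0.4] g 1.001 q7 -0.40
```

```bash
python3 -m pendant '[{"travel":[0.002,-0.001,-0.001],"twist":0},{"travel":[0.002,-0.001,-0.001],"twist":0},{"travel":[0.002,-0.001,-0.001],"twist":0},{"travel":[0.002,-0.001,-0.001],"twist":0},{"travel":[0.002,-0.001,-0.001],"twist":0},{"travel":[0.002,-0.001,-0.001],"twist":0},{"travel":[0.002,-0.001,-0.001],"twist":0},{"travel":[0.002,-0.001,-0.001],"twist":0},{"travel":[0.002,-0.001,-0.001],"twist":0},{"travel":[0.002,-0.001,-0.001],"twist":0}]' -1 45
python3 -m pendant '[{"travel":[0,0,0],"twist":0},{"travel":[0,0,0],"twist":0},{"travel":[0,0,0],"twist":0}]'
python3 -c "
from h import *
go(479.3,-483,250,-90.7)"
```

```text
time: 58.88
position: [0.4797, -0.4831, 0.0414]
tool_rot: [1.241, 1.188, -1.191]
ft_force: [0.0, -0.2, -0.6]
grip_width: 0.182
time: 59.25
position: [0.4797, -0.4831, 0.0415]
tool_rot: [1.241, 1.188, -1.191]
ft_force: [-1.1, -0.0, 1.2]
grip_width: 0.183
t=59.25 pos [ 479.7 -483.1   41.5] h -90.72 -> travel [-0.2084  0.006  -0.0024] twist -0.0003 rows>=3.3 F [-1.1 -0.   1.2] g 0.183 q7 -0.40
```

```bash
python3 -c "
from h import *
M=R.from_rotvec(ctrl.get_state()['tool_rot']).as_matrix(); print(M.round(4))
for p in [[-0.02,1.57,0.02],[-1.2,1.211,1.198],[1.213,1.204,-1.202],[1.185,1.221,-1.173],[1.211,1.206,-1.172],[1.194,1.217,-1.136],[1.241,1.194,-1.193],[1.241,1.188,-1.191]]: print((R.from_rotvec(p).as_matrix()[:,0]).round(4))
"
```

```text
[[ 0.0309  0.9994 -0.0126]
 [ 0.0107 -0.0129 -0.9999]
 [-0.9995  0.0308 -0.0111]]
[ 7.e-04  0.e+00 -1.e+00]
[ 0.0037  0.002  -1.    ]
[ 8.4e-03  7.0e-04 -1.0e+00]
[ 9.4e-03  7.0e-04 -1.0e+00]
[ 0.0249  0.0077 -0.9997]
[ 0.036   0.0131 -0.9993]
[ 0.026   0.0136 -0.9996]
[ 0.0309  0.0104 -0.9995]
```

The tool has drifted to a tilt of about 1.9°. Turning 90° in the air would therefore tilt the cover by about 2.6°. I will lift it a little, turn it on the spot, set it flat again over the mat and regrip, so it reaches the tray level.

```bash
python3 -m pendant '[{"travel":[-0.01,0,0],"twist":0},{"travel":[-0.03,0,0],"twist":0},{"travel":[-0.055,0,0],"twist":0},{"travel":[-0.07,0,0],"twist":0},{"travel":[-0.075,0,0],"twist":0}]'
python3 -c "
from h import *
go(470,-475,110,1.2)"
```

```text
time: 59.88
position: [0.4778, -0.4846, 0.1185]
tool_rot: [1.241, 1.186, -1.19]
ft_force: [0.5, -0.7, -3.6]
grip_width: 0.18
t=59.88 pos [ 477.8 -484.6  118.5] h -90.72 -> travel [ 0.0083 -0.0082 -0.0094] twist -1.6043 rows>=8.6 F [ 0.5 -0.7 -3.6] g 0.180 q7 -0.44
```

```bash
python3 -m pendant '[{"travel":[0,-0.008,-0.009],"twist":-0.1},{"travel":[0,-0.008,-0.009],"twist":-0.25},{"travel":[0,-0.008,-0.009],"twist":-0.43},{"travel":[0,-0.008,-0.009],"twist":-0.61},{"travel":[0,-0.008,-0.009],"twist":-0.79},{"travel":[0,-0.008,-0.009],"twist":-0.97},{"travel":[0,-0.008,-0.009],"twist":-1.15},{"travel":[0,-0.008,-0.009],"twist":-1.33},{"travel":[0,-0.008,-0.009],"twist":-1.5},{"travel":[0,-0.008,-0.009],"twist":-1.6}]'
python3 -m pendant '[{"travel":[0,0,0],"twist":0},{"travel":[0,0,0],"twist":0}]'
python3 - <<'E'
from h import *
go(470,-475,42,1.2); print(R.from_rotvec(ctrl.get_state()['tool_rot']).as_matrix()[:,0].round(4))
snap('wrist','w38'); snap('scene','s38')
E
```

```text
time: 61.12
position: [0.4694, -0.4752, 0.1178]
tool_rot: [-0.008, 1.538, 0.023]
ft_force: [0.5, 0.1, -2.8]
grip_width: 0.18
time: 61.38
position: [0.4691, -0.475, 0.1174]
tool_rot: [-0.006, 1.539, 0.022]
ft_force: [-0.2, 0.3, -3.3]
grip_width: 0.181
t=61.38 pos [ 469.1 -475.   117.4] h 1.04 -> travel [ 0.0754 -0.0008 -0.0015] twist -0.0028 rows>=1.2 F [-0.2  0.3 -3.3] g 0.181 q7 1.01
[ 0.0314  0.0106 -0.9995]
```

View pics/w38.png

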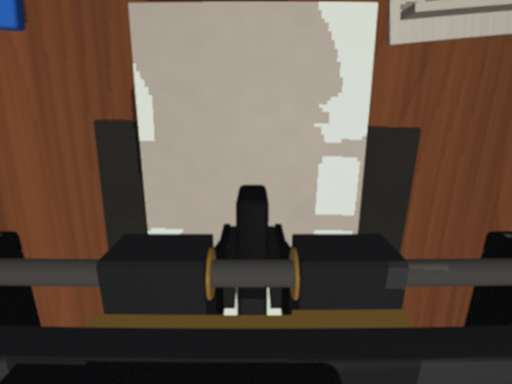

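View pics/s38.png

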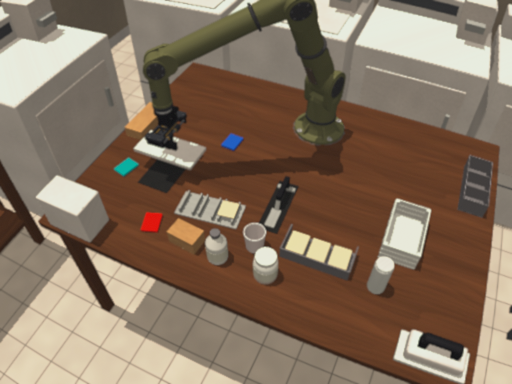

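```bash
python3 -m pendant '[{"travel":[0.02,0,0],"twist":0},{"travel":[0.045,0,0],"twist":0},{"travel":[0.06,0,0],"twist":0},{"travel":[0.066,0,0],"twist":0},{"travel":[0.069,0,0],"twist":0},{"travel":[0.071,0,0],"twist":0},{"travel":[0.071,0,0],"twist":0}]'
python3 -m pendant '[{"travel":[0.001,0,0],"twist":0},{"travel":[0.002,0,0],"twist":0},{"travel":[0.003,0,0],"twist":0},{"travel":[0.004,0,0],"twist":0},{"travel":[0.004,0,0],"twist":0}]' -1 10
```

```text
time: 62.35
position: [0.4718, -0.4746, 0.0471]
tool_rot: [-0.007, 1.538, 0.022]
ft_force: [0.0, 1.0, -2.9]
grip_width: 0.18
time: 62.98
position: [0.4722, -0.4747, 0.0451]
tool_rot: [-0.007, 1.537, 0.023]
ft_force: [-1.9, 3.0, 8.2]
grip_width: 0.181
```

```bash
python3 -m pendant '[{"travel":[0.001,0,0],"twist":0},{"travel":[0.002,0,0],"twist":0},{"travel":[0.003,0,0],"twist":0},{"travel":[0.003,0,0],"twist":0}]' -1 5
python3 -m pendant '[{"travel":[0,0,0],"twist":0},{"travel":[0,0,0],"twist":0},{"travel":[0,0,0],"twist":0},{"travel":[0,0,0],"twist":0}]' -0.3
python3 - <<'E'
from h import *
go(470,-475,41,1.2); M=R.from_rotvec(ctrl.get_state()['tool_rot']).as_matrix();print(M[:,0].round(4))
snap('wrist','w39')
E
```

```text
time: 63.48
position: [0.4723, -0.4755, 0.0434]
tool_rot: [-0.008, 1.536, 0.021]
ft_force: [-2.8, 1.5, 6.3]
grip_width: 0.185
time: 63.98
position: [0.4724, -0.4754, 0.0432]
tool_rot: [-0.008, 1.536, 0.022]
ft_force: [0.1, -0.1, 0.6]
grip_width: 0.346
t=63.98 pos [ 472.4 -475.4   43.2] h 1.08 -> travel [ 0.0021  0.0005 -0.0025] twist -0.0021 rows>=0.1 F [ 0.1 -0.1  0.6] g 0.346 q7 1.05
[ 0.0342  0.009  -0.9994]
```

View pics/w39.png

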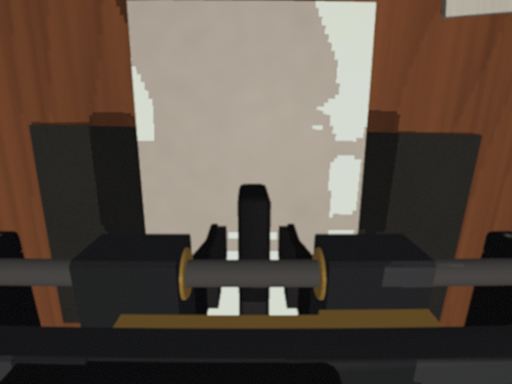

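```bash
python3 -m pendant '[{"travel":[0.001,0,0],"twist":0},{"travel":[0.002,0,0],"twist":0},{"travel":[0.002,0,0],"twist":0},{"travel":[0.002,0,0],"twist":0},{"travel":[0.002,0,0],"twist":0},{"travel":[0.002,0,0],"twist":0}]' -1 45
python3 -m pendant '[{"travel":[-0.01,0,0],"twist":0},{"travel":[-0.03,0,0],"twist":0},{"travel":[-0.06,0,0],"twist":0},{"travel":[-0.1,0,0],"twist":0},{"travel":[-0.15,0,0],"twist":0},{"travel":[-0.19,0,0],"twist":0},{"travel":[-0.2,0,0],"twist":0}]'
python3 - <<'E'
from h import *
go(649,216,250,1.0); print(R.from_rotvec(ctrl.get_state()['tool_rot']).as_matrix()[:,0].round(4))
E
```

```text
time: 64.78
position: [0.4724, -0.4753, 0.0411]
tool_rot: [-0.008, 1.537, 0.022]
ft_force: [0.5, 0.1, -2.1]
grip_width: 0.179
time: 65.65
position: [0.466, -0.4789, 0.2457]
tool_rot: [-0.011, 1.531, 0.017]
ft_force: [-0.4, -0.4, -3.7]
grip_width: 0.177
t=65.65 pos [ 466.  -478.9  245.7] h 1.04 -> travel [0.0059 0.6915 0.1956] twist 0.0007 rows>=11.5 F [-0.4 -0.4 -3.7] g 0.177 q7 0.97
[ 0.0393  0.0044 -0.9992]
```

```bash
python3 -m pendant '[{"travel":[0,0.015,0.004],"twist":0},{"travel":[0,0.045,0.013],"twist":0},{"travel":[0,0.085,0.024],"twist":0},{"travel":[0,0.13,0.037],"twist":0},{"travel":[0,0.18,0.051],"twist":0},{"travel":[0,0.23,0.065],"twist":0},{"travel":[0,0.28,0.079],"twist":0},{"travel":[0,0.325,0.092],"twist":0},{"travel":[0,0.355,0.1],"twist":0},{"travel":[0,0.365,0.103],"twist":0}]'
python3 -c "
from h import *
go(649,216,240,1.0)"
```

```text
time: 66.9
position: [0.5616, -0.1079, 0.2491]
tool_rot: [-0.014, 1.535, 0.023]
ft_force: [-0.7, 0.6, -2.5]
grip_width: 0.18
t=66.90 pos [ 561.6 -107.9  249.1] h 1.35 -> travel [0.0142 0.3217 0.0946] twist 0.0061 rows>=5.4 F [-0.7  0.6 -2.5] g 0.180 q7 0.23
```

```bash
python3 -m pendant '[{"travel":[0,0.015,0.004],"twist":0},{"travel":[0,0.045,0.013],"twist":0},{"travel":[0.002,0.085,0.025],"twist":0},{"travel":[0.004,0.13,0.038],"twist":0},{"travel":[0.008,0.18,0.053],"twist":0},{"travel":[0.012,0.23,0.068],"twist":0},{"travel":[0.014,0.275,0.081],"twist":0},{"travel":[0.014,0.305,0.09],"twist":0.005},{"travel":[0.014,0.319,0.0945],"twist":0.005},{"travel":[0.014,0.322,0.0945],"twist":0.005}]'
python3 -m pendant '[{"travel":[0,0,0],"twist":0},{"travel":[0,0,0],"twist":0}]'
python3 - <<'E'
from h import *
go(649,216.3,150,1.0);print(R.from_rotvec(ctrl.get_state()['tool_rot']).as_matrix()[:,0].round(4))
snap('wrist','w40');snap('scene','s40')
E
```

```text
time: 68.15
position: [0.6488, 0.2158, 0.2394]
tool_rot: [-0.011, 1.536, 0.018]
ft_force: [0.0, -0.7, -2.7]
grip_width: 0.181
time: 68.4
position: [0.649, 0.2137, 0.2397]
tool_rot: [-0.009, 1.536, 0.015]
ft_force: [0.1, -0.3, -3.7]
grip_width: 0.183
t=68.40 pos [649.  213.7 239.7] h 0.90 -> travel [ 0.0896  0.0023 -0.0031] twist -0.0017 rows>=1.4 F [ 0.1 -0.3 -3.7] g 0.183 q7 -0.28
[ 0.035   0.004  -0.9994]
```

View pics/w40.png

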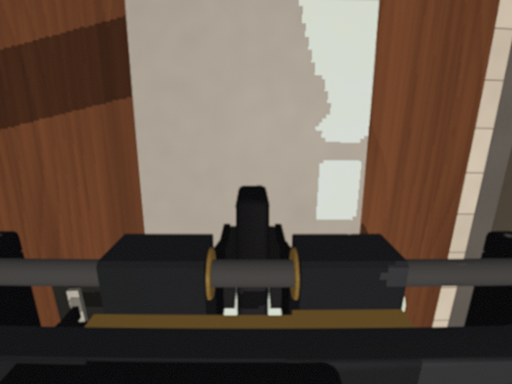

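View pics/s40.png

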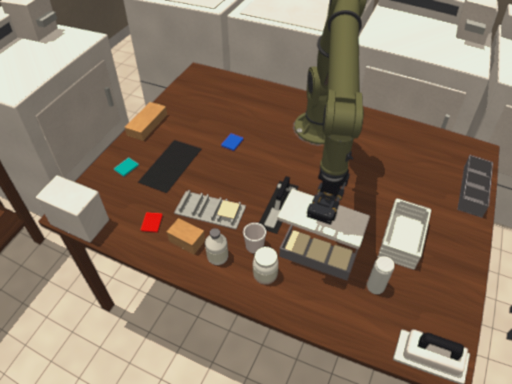

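Run:
```python
from h import *
s=ctrl.get_state()
# work in a frame = tool frame rotated so that 'z' axis = -tool x
m=ctrl.camera_model('wrist'); T=np.array(m['T_tool_cam']); 
A=np.array([[0,0,1],[0,1,0],[-1,0,0]],float) # new x=tool z, new y=tool y, new z=-tool x
Tc=np.eye(4);Tc[:3,:3]=A@T[:3,:3];Tc[:3,3]=A@T[:3,3];Ti=np.linalg.inv(Tc)
c=(np.array(m['K']),np.array(m['distortion']),Ti[:3,:3],Ti[:3,3])
g=cv2.cvtColor(cv2.imread('pics/w40.png'),6)
edges(g,c,-.025,(129,10),(143,220),half=5); edges(g,c,-.025,(377,10),(362,220),half=5)
im=cv2.imread('pics/w40.png'); mrect(im.max(2)<60,c,.012,(225,170,280,225))
```

```text
edge pt (-63.8,72.2) dir 89.24 deg n=25 res 0.12
edge pt (64.7,54.2) dir 90.87 deg n=25 res 0.13
 px (237, 187, 31, 38) c [ 0.5 32.8] wh [14.  17.8] ang 0.03
```

Run:
```python
from h import *
m=ctrl.camera_model('wrist'); T=np.array(m['T_tool_cam']); 
A=np.array([[0,0,1],[0,1,0],[-1,0,0]],float)
Tc=np.eye(4);Tc[:3,:3]=A@T[:3,:3];Tc[:3,3]=A@T[:3,3];Ti=np.linalg.inv(Tc)
c=(np.array(m['K']),np.array(m['distortion']),Ti[:3,:3],Ti[:3,3])
g=cv2.cvtColor(cv2.imread('pics/w3.png'),6)
edges(g,c,-.025,(127,10),(145,220),half=6); edges(g,c,-.025,(379,10),(363,220),half=6)
g=cv2.cvtColor(cv2.imread('pics/w38.png'),6)
edges(g,c,-.025,(132,12),(145,220),half=6); edges(g,c,-.025,(375,12),(362,220),half=6)
im=cv2.cvtColor(cv2.imread('pics/s40.png'),4); cv2.imwrite('pics/s40c.png',cv2.resize(cv2.imread('pics/s40.png')[170:290,250:390],None,fx=5,fy=5,interpolation=cv2.INTER_CUBIC))
```

```text
edge pt (-63.3,70.4) dir 90.01 deg n=25 res 0.15
edge pt (64.5,60.5) dir 89.84 deg n=25 res 0.14
edge pt (-62.3,65.7) dir 89.14 deg n=25 res 0.14
edge pt (63.8,62.0) dir 90.59 deg n=25 res 0.10
```

View pics/s40c.png

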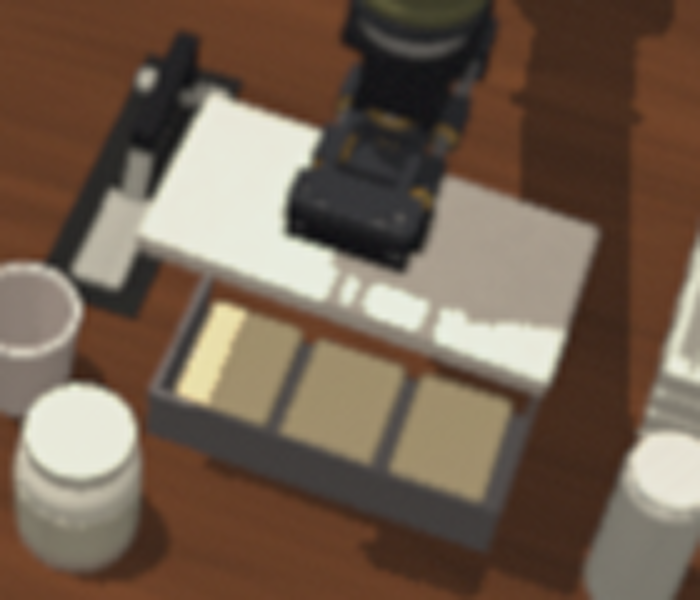

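Run:
```python
from h import *
s={'position':np.array([.4724,-.4754,.0432]),'tool_rot':np.array([-0.008,1.536,0.022])}
c=cam('wrist',s)
g=cv2.cvtColor(cv2.imread('pics/w39.png'),6)
a=edges(g,c,.016,(130,10),(145,220),half=6); b=edges(g,c,.016,(374,10),(359,220),half=6)
s=ctrl.get_state(); c=cam('wrist',s); g=cv2.cvtColor(cv2.imread('pics/w40.png'),6)
print('w40 world'); edges(g,c,s['position'][2]-.025,(129,10),(143,220),half=5); edges(g,c,s['position'][2]-.025,(377,10),(362,220),half=5)
# two-view: cover corners in scene
cs=cam('scene')
K=[(-64,130),(64,130),(64,-130),(-64,-130)]
th=np.radians(1.0)
for off in (0,):
  P=[[.649+(x*np.cos(th)-y*np.sin(th))/1e3,.2137+(x*np.sin(th)+y*np.cos(th))/1e3,.2397-.025] for x,y in K]
  print(proj(cs,P).round(1))
```

```text
edge pt (408.5,-411.3) dir 90.12 deg n=25 res 0.14
edge pt (537.8,-420.4) dir 92.01 deg n=25 res 0.12
w40 world
edge pt (585.5,285.8) dir 90.29 deg n=25 res 0.12
edge pt (714.6,269.5) dir 91.75 deg n=25 res 0.14
[[369.4 214.6]
 [359.1 246. ]
 [276.9 218.6]
 [291.3 190. ]]
```

Run:
```python
from h import *
s={'position':np.array([.4753,-.4824,.2132]),'tool_rot':np.array([1.241,1.194,-1.193])}
c=cam('wrist',s)
print('turq',(ray(c,[(385,49),(437,64),(412,136),(360,126)],.012)*1000).round())
a=cv2.imread('pics/s3.png');b=cv2.imread('pics/s40.png')
for im in (a,b):
    h=cv2.cvtColor(im,cv2.COLOR_BGR2HSV); m=cv2.inRange(h,(80,120,80),(100,255,255))[150:185,100:150]
    M=cv2.moments(m,True); print(M['m00'],M['m10']/M['m00']+100,M['m01']/M['m00']+150)
for n in('t1','t35'):
    h=cv2.cvtColor(cv2.imread(f'pics/{n}.png'),cv2.COLOR_BGR2HSV); m=cv2.inRange(h,(80,120,80),(100,255,255))
    M=cv2.moments(m,True); print(n,M['m00'],M['m10']/M['m00'],M['m01']/M['m00'])
```

```text
turq [[ 615. -623.   12.]
 [ 600. -681.   12.]
 [ 523. -662.   12.]
 [ 535. -602.   12.]]
238.0 125.79411764705883 166.52100840336135
236.0 125.77118644067797 166.52118644067798
t1 315.0 391.6793650793651 183.98730158730157
t35 310.0 391.73870967741937 184.06129032258065
```

The regripped cover hangs with its +y end about 2.3° low, because its far corner had rested on the turquoise block, at about (535,-602) mm. That block hasn't moved measurably. I will set the cover flat on clear table at about (445,-215) and regrip it before seating.

```bash
python3 -c "
from h import *
go(445,-212,230,1.0)"
```

```text
t=68.50 pos [648.9 214.5 239.8] h 0.95 -> travel [ 0.0006 -0.423  -0.2112] twist -0.0009 rows>=7.6 F [ 0.6 -0.2 -2.3] g 0.180 q7 -0.28
```

```bash
python3 -m pendant '[{"travel":[0,-0.02,-0.01],"twist":0},{"travel":[0,-0.06,-0.03],"twist":0},{"travel":[0,-0.11,-0.055],"twist":0},{"travel":[0,-0.165,-0.082],"twist":0},{"travel":[0,-0.22,-0.11],"twist":0},{"travel":[0,-0.275,-0.137],"twist":0},{"travel":[0,-0.33,-0.165],"twist":0},{"travel":[0,-0.38,-0.19],"twist":0},{"travel":[0,-0.413,-0.206],"twist":0},{"travel":[0,-0.423,-0.211],"twist":0}]'
python3 -m pendant '[{"travel":[0.04,0,0],"twist":0},{"travel":[0.09,0,0],"twist":0},{"travel":[0.13,0,0],"twist":0},{"travel":[0.145,0,0],"twist":0},{"travel":[0.145,0,0],"twist":0}]'
python3 - <<'E'
from h import *
go(445,-212,41,1.0);print(R.from_rotvec(ctrl.get_state()['tool_rot']).as_matrix()[:,0].round(4))
snap('wrist','w41'); s,im=snap('top','t41'); cv2.imwrite('pics/t41c.png',cv2.resize(cv2.cvtColor(im,4)[90:270,160:440],None,fx=2.8,fy=2.8,interpolation=cv2.INTER_CUBIC))
E
```

```text
time: 69.75
position: [0.4435, -0.2151, 0.2312]
tool_rot: [-0.005, 1.534, 0.012]
ft_force: [0.1, 0.6, -2.3]
grip_width: 0.181
time: 70.38
position: [0.4488, -0.2139, 0.0861]
tool_rot: [-0.006, 1.535, 0.013]
ft_force: [-0.5, 0.7, -2.6]
grip_width: 0.18
t=70.38 pos [ 448.8 -213.9   86.1] h 0.66 -> travel [ 0.045   0.0018 -0.0054] twist -0.0059 rows>=0.7 F [-0.5  0.7 -2.6] g 0.180 q7 0.51
[ 0.0354  0.0047 -0.9994]
```

View pics/t41c.png

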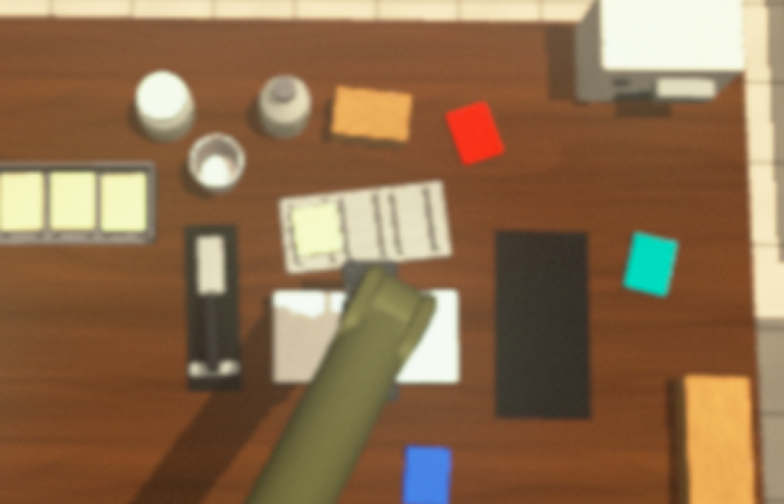

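View pics/w41.png

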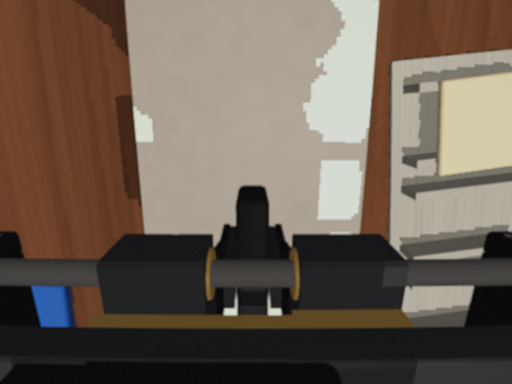

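```bash
python3 -m pendant '[{"travel":[0.012,0,-0.004],"twist":0},{"travel":[0.026,0,-0.004],"twist":0},{"travel":[0.034,0,-0.004],"twist":0},{"travel":[0.037,0,-0.004],"twist":0},{"travel":[0.038,0,-0.004],"twist":0}]'
python3 -m pendant '[{"travel":[0.001,0,0],"twist":0},{"travel":[0.002,0,0],"twist":0},{"travel":[0.004,0,0],"twist":0},{"travel":[0.005,0,0],"twist":0},{"travel":[0.006,0,0],"twist":0},{"travel":[0.006,0,0],"twist":0}]' -1 6
python3 -m pendant '[{"travel":[0,0,0],"twist":0},{"travel":[0,0,0],"twist":0},{"travel":[0,0,0],"twist":0},{"travel":[0,0,0],"twist":0},{"travel":[0,0,0],"twist":0}]' 0
python3 - <<'E'
from h import *
s,im=snap('wrist','w42'); c=cam('wrist',s); go(445,-212,39,1.0,s);print(R.from_rotvec(s['tool_rot']).as_matrix()[:,0].round(4))
g=cv2.cvtColor(im,cv2.COLOR_RGB2GRAY); edges(g,c,.014,(128,10),(143,220),half=7); edges(g,c,.014,(377,10),(362,220),half=7)
E
```

```text
time: 71.1
position: [0.4476, -0.2146, 0.0495]
tool_rot: [-0.006, 1.532, 0.012]
ft_force: [0.3, 0.5, -3.5]
grip_width: 0.179
time: 71.85
position: [0.4478, -0.2146, 0.0434]
tool_rot: [-0.006, 1.532, 0.012]
ft_force: [0.3, 0.2, -3.3]
grip_width: 0.181
time: 72.47
position: [0.4478, -0.2146, 0.0435]
tool_rot: [-0.006, 1.532, 0.012]
ft_force: [-0.2, -0.0, 0.2]
grip_width: 0.495
t=72.47 pos [ 447.8 -214.6   43.5] h 0.64 -> travel [ 0.0044  0.0026 -0.003 ] twist -0.0062 rows>=0.1 F [-0.2 -0.   0.2] g 0.495 q7 0.56
[ 0.0387  0.0038 -0.9992]
edge pt (384.6,-153.1) dir 90.36 deg n=25 res 0.16
edge pt (512.5,-153.8) dir 90.48 deg n=25 res 0.18
```

View pics/w42.png

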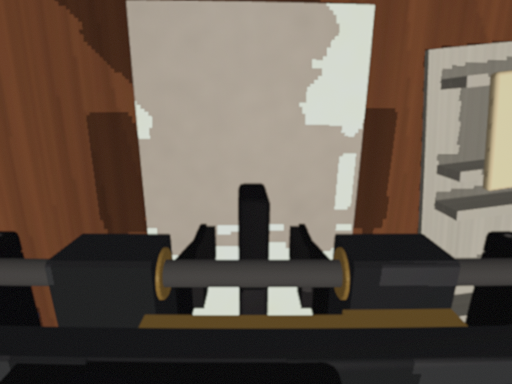

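Run:
```python
from h import *
s=ctrl.get_state(); c=cam('wrist',s); g=cv2.cvtColor(cv2.imread('pics/w42.png'),6)
print(g[0:10,180])
edges(g,c,.014,(140,4),(360,6),half=4)
```

```text
[106 149 162 163 162 162 162 163 162 163]
edge pt (445.3,-86.2) dir 1.08 deg n=25 res 0.09
```

```bash
python3 -c "
from h import *
go(449,-216,39,0.45)"
python3 -m pendant '[{"travel":[0.002,-0.001,0.001],"twist":0.003},{"travel":[0.0045,-0.001,0.001],"twist":0.003},{"travel":[0.0045,-0.001,0.001],"twist":0.003},{"travel":[0.0045,-0.001,0.001],"twist":0.003}]'
python3 -m pendant '[{"travel":[0,0,0],"twist":0},{"travel":[0,0,0],"twist":0},{"travel":[0,0,0],"twist":0},{"travel":[0,0,0],"twist":0},{"travel":[0,0,0],"twist":0},{"travel":[0,0,0],"twist":0},{"travel":[0,0,0],"twist":0}]' -1 40
python3 -c "
from h import *
go(449,-216,39,0.45)"
```

```text
t=72.53 pos [ 447.8 -214.6   43.4] h 0.64 -> travel [ 0.0045 -0.0014  0.001 ] twist 0.0034 rows>=0.1 F [ 0.3  0.6 -0.6] g 0.498 q7 0.56
time: 73.03
position: [0.449, -0.2156, 0.0389]
tool_rot: [-0.004, 1.532, 0.009]
ft_force: [-0.4, 0.3, -0.2]
grip_width: 0.499
time: 73.9
position: [0.4487, -0.2156, 0.0391]
tool_rot: [-0.003, 1.533, 0.01]
ft_force: [-1.8, -0.2, 5.5]
grip_width: 0.18
t=73.90 pos [ 448.7 -215.6   39.1] h 0.47 -> travel [ 0.0001 -0.0004  0.0003] twist 0.0004 rows>=0.0 F [-1.8 -0.2  5.5] g 0.180 q7 0.57
```

Gripped level. I lift and take it back over the tray.

```bash
python3 -m pendant '[{"travel":[-0.01,0,0],"twist":0},{"travel":[-0.03,0,0],"twist":0},{"travel":[-0.06,0,0],"twist":0},{"travel":[-0.1,0,0],"twist":0},{"travel":[-0.145,0,0],"twist":0},{"travel":[-0.175,0,0],"twist":0},{"travel":[-0.185,0,0],"twist":0}]'
python3 -c "
from h import *
go(649,216.3,225,1.0)"
```

```text
time: 74.78
position: [0.4423, -0.2167, 0.2257]
tool_rot: [-0.003, 1.529, 0.009]
ft_force: [0.7, -0.1, -3.1]
grip_width: 0.182
t=74.78 pos [ 442.3 -216.7  225.7] h 0.46 -> travel [0.0109 0.4313 0.2099] twist -0.0095 rows>=7.7 F [ 0.7 -0.1 -3.1] g 0.182 q7 0.40
```

```bash
python3 -m pendant '[{"travel":[0,0.02,0.01],"twist":0},{"travel":[0,0.06,0.029],"twist":0},{"travel":[0.002,0.112,0.055],"twist":0},{"travel":[0.004,0.168,0.082],"twist":0},{"travel":[0.006,0.225,0.11],"twist":-0.003},{"travel":[0.008,0.28,0.137],"twist":-0.005},{"travel":[0.01,0.335,0.164],"twist":-0.008},{"travel":[0.011,0.385,0.188],"twist":-0.0095},{"travel":[0.011,0.42,0.205],"twist":-0.0095},{"travel":[0.011,0.431,0.21],"twist":-0.0095}]'
python3 -m pendant '[{"travel":[0.0,0,0],"twist":0},{"travel":[0.0,0,0],"twist":0}]'
python3 - <<'E'
from h import *
s,im=snap('wrist','w43'); go(649,216.3,120,1.0,s);print(R.from_rotvec(s['tool_rot']).as_matrix()[:,0].round(4))
c=cam('wrist',s); g=cv2.cvtColor(im,cv2.COLOR_RGB2GRAY); z=s['position'][2]-.025
edges(g,c,z,(128,10),(143,220),half=7); edges(g,c,z,(377,10),(362,220),half=7)
E
```

```text
time: 76.03
position: [0.6482, 0.2197, 0.2219]
tool_rot: [-0.015, 1.533, 0.02]
ft_force: [-1.0, -0.0, -2.7]
grip_width: 0.184
time: 76.28
position: [0.6476, 0.2179, 0.2208]
tool_rot: [-0.014, 1.535, 0.017]
ft_force: [0.8, -1.2, -3.6]
grip_width: 0.184
t=76.28 pos [647.6 217.9 220.8] h 1.16 -> travel [ 0.1008 -0.0018 -0.0022] twist 0.0028 rows>=1.6 F [ 0.8 -1.2 -3.6] g 0.184 q7 -0.28
[ 0.0356  0.0021 -0.9994]
edge pt (584.3,287.3) dir 91.23 deg n=25 res 0.11
edge pt (711.7,291.5) dir 91.17 deg n=25 res 0.12
```

View pics/w43.png

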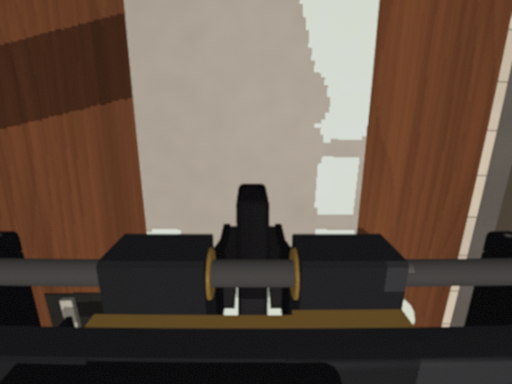

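```bash
python3 -c "
from h import *
go(647.8,216.9,102,1.0)"
python3 -m pendant '[{"travel":[0.03,0,-0.001],"twist":0.002},{"travel":[0.07,-0.001,-0.002],"twist":0.002},{"travel":[0.1,-0.001,-0.004],"twist":0.002},{"travel":[0.115,-0.001,-0.004],"twist":0.002},{"travel":[0.119,-0.001,-0.004],"twist":0.002},{"travel":[0.119,-0.001,-0.004],"twist":0.002},{"travel":[0.119,-0.001,-0.004],"twist":0.002}]'
python3 -m pendant '[{"travel":[0,0,0],"twist":0}]'
python3 - <<'E'
from h import *
go(647.8,216.9,79,1.0); snap('scene','s44')
im=cv2.imread('pics/s44.png'); cv2.imwrite('pics/s44c.png',cv2.resize(im[190:300,250:390],None,fx=5,fy=5,interpolation=cv2.INTER_CUBIC))
E
```

```text
t=76.33 pos [647.9 217.6 221.4] h 1.13 -> travel [ 0.1194 -0.0009 -0.0045] twist 0.0022 rows>=1.9 F [-0.5 -0.7 -3.2] g 0.181 q7 -0.28
time: 77.2
position: [0.6493, 0.2171, 0.104]
tool_rot: [-0.011, 1.532, 0.016]
ft_force: [-0.5, -0.2, -3.6]
grip_width: 0.182
time: 77.32
position: [0.6497, 0.2174, 0.105]
tool_rot: [-0.011, 1.53, 0.017]
ft_force: [0.7, 0.1, -2.8]
grip_width: 0.18
t=77.33 pos [649.7 217.4 105. ] h 1.02 -> travel [ 0.0259 -0.0005 -0.0029] twist 0.0003 rows>=0.4 F [ 0.7  0.1 -2.8] g 0.180 q7 -0.26
```

View pics/s44c.png

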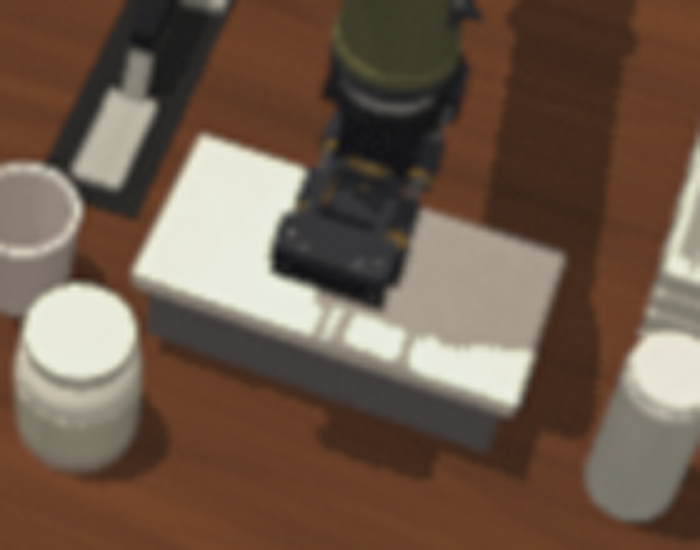

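```bash
python3 -m pendant '[{"travel":[0,0,-0.002],"twist":0},{"travel":[0.003,0,-0.003],"twist":0},{"travel":[0.008,0,-0.003],"twist":0},{"travel":[0.012,0,-0.003],"twist":0},{"travel":[0.015,0,-0.003],"twist":0},{"travel":[0.018,0,-0.003],"twist":0},{"travel":[0.02,0,-0.003],"twist":0},{"travel":[0.02,0,-0.003],"twist":0}]'
python3 -c "
from h import *
go(647.8,216.9,79,1.0)"
```

```text
time: 78.38
position: [0.6476, 0.2174, 0.0849]
tool_rot: [-0.011, 1.53, 0.017]
ft_force: [0.6, -0.6, -2.6]
grip_width: 0.182
t=78.38 pos [647.6 217.4  84.9] h 1.01 -> travel [ 0.0059 -0.0005 -0.0001] twist 0.0002 rows>=0.1 F [ 0.6 -0.6 -2.6] g 0.182 q7 -0.26
```

```bash
python3 -m pendant '[{"travel":[0.001,0,0],"twist":0},{"travel":[0.003,0,0],"twist":0},{"travel":[0.005,0,0],"twist":0},{"travel":[0.006,0,0],"twist":0},{"travel":[0.006,0,0],"twist":0}]' -1 15
python3 -c "
from h import *
go(647.8,216.9,79,1.0)"
```

```text
time: 79.0
position: [0.6484, 0.2174, 0.08]
tool_rot: [-0.01, 1.529, 0.017]
ft_force: [-1.2, -1.6, 4.8]
grip_width: 0.182
t=79.00 pos [648.4 217.4  80. ] h 1.00 -> travel [ 0.0009 -0.0005 -0.0007] twist -0.0000 rows>=0.0 F [-1.2 -1.6  4.8] g 0.182 q7 -0.26
```

Contact at z = 80. I release and rise.

```bash
python3 -m pendant '[{"travel":[0,0,0],"twist":0},{"travel":[0,0,0],"twist":0},{"travel":[0,0,0],"twist":0},{"travel":[0,0,0],"twist":0},{"travel":[0,0,0],"twist":0},{"travel":[-0.02,0,0],"twist":0},{"travel":[-0.07,0,0],"twist":0},{"travel":[-0.12,0,0],"twist":0},{"travel":[-0.17,0,0],"twist":0},{"travel":[-0.17,0,0],"twist":0}]' 1
python3 - <<'E'
from h import *
s,im=snap('wrist','w45'); c=cam('wrist',s); go(649,216.9,250,1.0,s)
g=cv2.cvtColor(im,cv2.COLOR_RGB2GRAY)
edges(g,c,.054,(190,60),(199,240)); edges(g,c,.054,(309,60),(303,235)); 
snap('scene','s45')
im=cv2.imread('pics/s45.png'); cv2.imwrite('pics/s45c.png',cv2.resize(im[190:300,250:390],None,fx=5,fy=5,interpolation=cv2.INTER_CUBIC))
E
```

```text
time: 80.25
position: [0.644, 0.2172, 0.2577]
tool_rot: [-0.007, 1.518, 0.02]
ft_force: [0.5, 0.5, 0.8]
grip_width: 0.999
t=80.25 pos [644.  217.2 257.7] h 0.97 -> travel [ 0.0079 -0.0005  0.0046] twist -0.0005 rows>=0.1 F [0.5 0.5 0.8] g 0.999 q7 -0.29
edge pt (584.6,246.7) dir 91.07 deg n=25 res 0.25
edge pt (713.5,248.1) dir 91.09 deg n=25 res 0.28
```

View pics/w45.png

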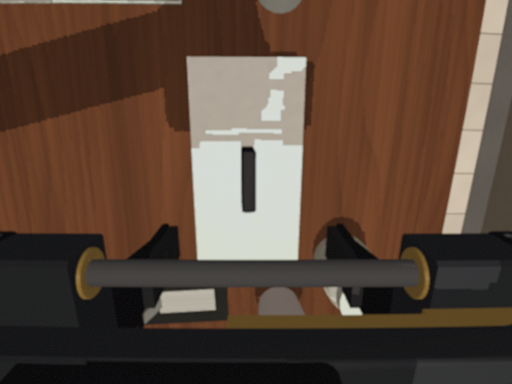

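View pics/s45c.png

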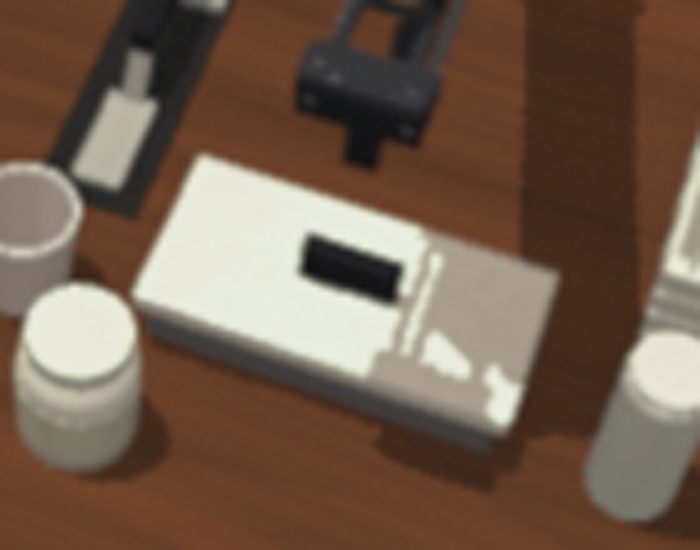

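```bash
python3 -m pendant '[{"travel":[-0.03,0.05,-0.03],"twist":0},{"travel":[-0.05,0.1,-0.08],"twist":0},{"travel":[-0.05,0.15,-0.13],"twist":0},{"travel":[-0.05,0.2,-0.17],"twist":0},{"travel":[-0.05,0.22,-0.18],"twist":0},{"travel":[-0.05,0.22,-0.18],"twist":0}]'
python3 - <<'E'
from h import *
s,im=snap('top','t46'); snap('scene','s46'); go(0,0,0,0)
cv2.imwrite('pics/t46c.png',cv2.resize(cv2.cvtColor(im,4)[90:260,100:380],None,fx=2.8,fy=2.8,interpolation=cv2.INTER_CUBIC))
a=cv2.imread('pics/s0.png')[210:290,265:370];b=cv2.imread('pics/s46.png')[210:290,265:370]
cv2.imwrite('pics/cmp.png',cv2.resize(np.vstack([a,b]),None,fx=3.6,fy=3.6,interpolation=cv2.INTER_CUBIC))
E
```

```text
time: 81.1
position: [0.4508, 0.4375, 0.293]
tool_rot: [-0.017, 1.531, 0.025]
ft_force: [-0.1, 0.1, 0.2]
grip_width: 0.995
t=81.20 pos [455.5 432.7 293.6] h 1.04 -> travel [ 0.2723 -0.4251 -0.4755] twist 0.0181 rows>=11.1 F [-0.2 -1.  -1. ] g 1.001 q7 -0.78
```

View pics/t46c.png

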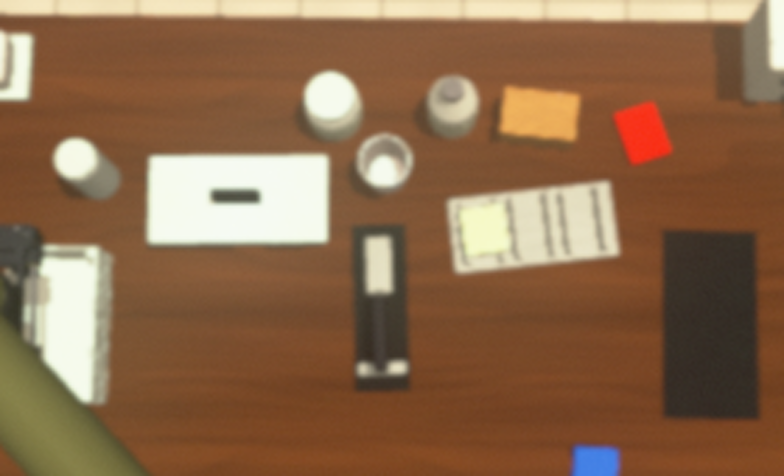

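View pics/cmp.png

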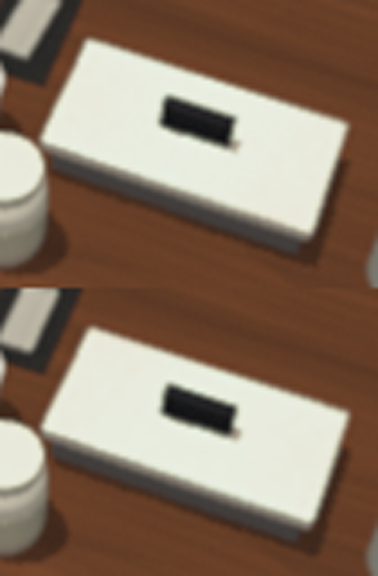

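The last pictures match the starting one. The cover is seated, the lifter is centred on the strip, the worn slab is on the rack, and every bystander is in place with the arm clear. I hand the job in.

```bash
python3 -c "
from bench import ctrl
print(ctrl.close_job())"
```

```text
the job is handed in; nothing more can be done
None
```

The job is done and handed in at about 81 s of the 208 s allowed; no verdict was reported.

I set the cover down on the mat and picked up the lifter from where it had been knocked. With it I carried the three fresh slabs into the tray bays and the worn slab to the rack's left bay. Then I stood the lifter back on the strip and seated the cover.

**Last checks**
- **Cover:** its edges are parallel at 1.1°, it is centred within about 1 mm of where it started, and it looks the same in the scene picture as at the start. I take it to be fully down.
- **Lifter:** it stands centred on the strip.
- **Slabs:** the worn slab is flat on the rack. The fresh slabs were last seen side by side on the tray ribs before the cover went on.
- **Other things:** none look moved in the last top picture.

**Not as planned**
- **Tool tilt:** the tool drifted to a tilt of about 2°, so I set the cover down and regripped it twice before seating it.
- **Turquoise block:** on the first of those set-downs a corner of the cover seems to have rested on the turquoise block. Comparing pictures from before and after showed no measurable movement of the block.

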